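# Put the spare cells away and snap the tub's cap home

### The job

Put the spare battery cells away: pick up the wooden scoop tray, tip all three cells from it into the open pale tub, and set the empty tray back down upright on the ledge. Then put the teal cap on the tub's neck and press it down until it clicks fully home, and keep pressing: finish with the fingers still pushing down firmly on the clicked-home cap. Leave everything else on the ledge where it is.

Things in the scene. Friction and masses are not known exactly. Their poses are not given: they have to be found in the camera images.
- tub: battery tub of pale plastic, stuck to the ledge, open at the top. Round body 112 mm across up to 71 mm high, then a round neck 103 mm across up to the rim, 100 mm above the ledge; mouth 96 mm inside, inner floor 4 mm up. Six springy round snap beads stand 3.7 mm proud of the neck, 10 mm below the rim. Origin: centre of the underside; z up.
- cap: teal snap cap, 121 mm across, lying skirt down on the ledge; skirt 20 mm deep, top of the plate 25 mm up, then a knob. Round, so its yaw does not matter. Inside the skirt a sloped lip (106 mm bore) goes over the tub's neck with 1.5 mm play all round. Fully home, its plate lies on the tub's rim and its origin is 80 mm above the tub's. Origin: centre of the underside; z up.
- tray: brown wooden scoop tray, 140 mm long (x), 62 mm wide (y), 32 mm high, 0.12 kg empty. Side walls 4 mm thick over the full length, back wall at +x. The open pouring end is at -x: from x = -8 mm the floor rises as a 20 degree ramp to the lip. Loaded it balances near x = +15 mm and can be gripped there across its width. Origin: centre of the underside; z up.
- cell1: C-size battery cell, a cylinder 26 mm in diameter and 50 mm long, 65 g, lying across the tray (first from the back wall), free to roll. Origin: its centre; its axis is its y.
- cell2: the same, the middle cell in the tray
- cell3: the same, the cell nearest the pouring end
- bowl: speckled stoneware key bowl, 140 mm across, 50 mm high; origin: centre of the underside. To be left alone.
- fob: black car fob, 68 x 36 x 14 mm, with a wire ring at +x; origin: centre of the underside. To be left alone.
- opener: flat steel bottle opener, 130 x 38 x 6 mm, lying along its x; origin: on its underside near the middle. To be left alone.
- torch: yellow plastic torch lying along its x, 171 mm long, head and tail 46 mm square; origin: on its underside near the middle. To be left alone.
- padlock: brass padlock lying flat, 72 mm with shackle (to +x) x 46 x 17 mm; origin: on its underside. To be left alone.
- coaster: round glass coaster, 96 mm across, 6 mm thick; origin: centre of the underside. To be left alone.
- cap_knob (a point): top centre of the cap's upright round knob, 57 mm above the cap's origin; knob 25 mm across, 32 mm tall, with a foot flared to 40 mm in its lowest 5 mm. Pushed down, the cap meets the snap beads about 9 mm short of home, needs some 8 to 14 N to pass them, then the push drops suddenly (the click) and it runs on by itself to its stop.
- tray_lip (a point): middle of the tray's pouring lip: top edge of the ramp, at x = -70 mm, 26 mm above the underside in the tray's frame. With the lip end tipped down slowly the cells start to roll at about 20 degrees and are all out by 35 degrees

How it is judged:
On the way, in this order (a step that is already met when the one before it is completed fails the run):
1. all three cells lie in the tub (horizontal distance between each of cell1, cell2, cell3 and tub below 0.045 m and height (world z) of each of cell1, cell2, cell3 below 0.08 m), for 0.2 s.
2. the empty tray stands upright on the ledge, let go (height (world z) of tray below 0.005 m and angle between tray's own z axis and vertical below 0.05 rad and contact force between each of the arm, the fingers and tray below 0.1 N), for 0.2 s.
3. the cap has clicked home on the tub and is still being pressed (z of cap in the frame of tub below 0.0815 m and horizontal distance between cap and tub below 0.004 m and angle between cap's own z axis and vertical below 0.03 rad and contact force between the fingers and cap above 6 N and contact force between cap and tub above 6 N), for 0.5 s.
At the end, for the whole second after the job is handed in: All three cells in the tub; tray upright on the ledge, let go; cap clicked home (within 1.5 mm of seated, level to 0.03 rad, centred to 4 mm) and still pressed: over 6 N fingers to cap and cap to tub through the last second; other things within 15 mm (all of step 1 and all of step 2 and all of step 3 and linear speed of tray below 0.02 m/s); the arm keeps its last pose, push and grip.
It fails at once if another object on the ledge is pushed more than 15 mm (distance of any of bowl, fob, opener, torch, padlock, coaster from where it was at the start of the episode above 0.015 m).
It also fails if it takes over 72 s, if anything falls off the work surface, if the arm or the gripper's body presses on something with over 40 N, if the wrist force passes 120 N, or if a joint passes its speed limit or range.

### The arm

A 7-joint arm with a two-finger parallel gripper is mounted at the origin on the work surface. World frame = base frame: x ahead of the robot, y to its left, z up, the work surface at z = 0. Lengths are in m, angles in rad, forces in N, time in s.
With the tool pointing down it reaches from about 0.4 to 0.925 m from the base axis. Payload 4.1 kg.
Tool frame: the origin (TCP) lies at the very end of the fingers, on their centre line; the grasp point (between the pads) lies 19 mm behind it; z points along the fingers, y is the direction in which the jaws open and shut (so a half turn about z gives the same grasp; the last joint's range is limited). The gripper opens to 85 mm and grips with 20 to 120 N. Pads are 22 mm wide; open, the fingers measure 114 mm over their backs; the gripper's body (76 mm by 85 mm) begins 54 mm behind the grasp point. The pads swing forward as they close: fully open they stand 13 mm farther back than shut.
Start: joints at [-1.324, 0.398, 0.045, 1.537, -0.019, 1.207, -0.051], TCP at [0.22, 0.612, 0.231] pointing down, gripper open.
Joint ranges: [-2.82, 2.82], [-0.49, 2.23], [-1.37, 1.46], [0, 2.46], [-1.36, 4.5], [0.23, 2], [-2.94, 2.94]. Speed limits (rad/s): [2.57, 2.57, 3.14, 3.14, 3.14, 3.14, 3.14].

### API

Orientations are given as a rotation vector (axis times angle).
In Python, from station import arm gives the robot as it stands.
- The arm moves only by the tool play_rows, never from a script. Its argument "moves" is a list of rows, each an object with "slide": the shift along the tool's x, y, z each as a share of 0.15 m, from -1 to 1, a list of three; "turn": the turn, a rotation vector about the tool's x, y, z each as a share of 45 degrees, from -1 to 1, a list of three; "grip": the closure in counts, from 0 (fully open) to 255 (shut). In form: [{"slide": [dx, dy, dz], "turn": [wx, wy, wz], "grip": grip}, ...]. A call has 1 to 10 rows; each row shifts and turns the pose as measured when the row begins, along the tool's axes as they then stand; what a row does not reach is not made up. A row lasts 1/10 s, in which the tool goes at most 50 mm and 8.59 degrees, less where a joint would pass 70% of its speed; a pose out of reach is approached as far as the arm can. A call with a number of a shift or a turn outside -1 to 1 is refused whole. A call with a gripper value outside its range is refused whole. The fingers move at their own pace and stop on an object; "squeeze" is the grip in N (left out, the last holds). Time passes only in rows, so rows that do not move let the fingers close. It gives the time, the measured TCP pose, the force and the opening at its end, in the units of the state.
- arm.get_state(): the state, without advancing time (a new reading comes with each control period).
- arm.camera(name): name is "side" or "top" or "wrist"; returns the picture (480x640x3 uint8, blue, green, red); there is no depth.
- arm.camera_params(name): a dict with "fx", "fy", "cx", "cy" (pixels), "k1" (the pictures are not rectified: a ray, as slopes to the right and down, at radius r is drawn at 1 + k1 r^2 times it, then the intrinsics apply), "R" (3x3) and "t" (3): a world point X has camera coordinates R X + t. Camera axes: x right, y down, z forward; pixel columns grow to the right and rows downward; lengths in m; the calibration is good to about 2 mm. A picture is of the moment at which its call begins: read the wrist's pose just before it. camera_params takes no time and is no camera call; for the wrist camera it gives the pose at the moment of the call.
- arm.close_job(): hands the job in, once; it reports no verdict.
The state is a dict: "clock": time; "q": joint angles; "dq": joint speeds; "joint_torque": joint torques, N m; "position": TCP position; "orientation": TCP orientation; "contact_force": force on the tool from outside, world axes, zero at the start; "torque": the same for the moment, N m; "opening": opening from 0.0 (shut) to 1.0 (fully open).
Only numpy, scipy, OpenCV 4.12 (cv2) and the standard library are available. Lean on these libraries where they do the work, as an engineer would, in place of code of your own. Each camera call takes 0.05 s, during which the arm holds its last target.

## Working session

There is one attempt and no reset: what is moved stays moved. The work goes in short steps, Python scripts to look and compute and a tool call to move; the robot and the scene stay as the last step left them, time stands still between calls to the robot, and variables do not carry over. Pictures are saved under pics/ and viewed, and the job is handed in when it is done.

Besides the shell and the picture viewer there is one more tool, called as name([rows], argument=value, ...), one row to a line, values as JSON. play_rows: Moves the arm, as the interface text tells. Shift numbers are shares of 0.15 m and turn numbers shares of 45 degrees, none past 1 either way. Its arguments: {"type":"object","properties":{"moves":{"type":"array","items":{"type":"object","properties":{"slide":{"type":"array","items":{"type":"number"}},"turn":{"type":"array","items":{"type":"number"}},"grip":{"type":"number"}}}},"squeeze":{"type":"number"}},"required":["moves"]}

```bash
mkdir -p pics; ls
python3 - <<'E'
from station import arm
import cv2, numpy as np
s=arm.get_state()
for k,v in s.items(): print(k,np.round(v,4))
for n in("side","top","wrist"):
    p=arm.camera_params(n); print(n,{k:np.round(v,4).tolist() for k,v in p.items()})
    cv2.imwrite(f"pics/{n}0.png",arm.camera(n))
E
```

```text
pics
clock 0.0
q [-1.324   0.3992  0.045   1.5379 -0.0187  1.2069 -0.0507]
dq [-0.0021 -0.0023  0.0014 -0.0013 -0.0007  0.0006 -0.0007]
joint_torque [-1.00000e-04 -4.75116e+01  1.36440e+00 -2.54213e+01  1.15000e-02
  9.50000e-03  0.00000e+00]
position [0.2201 0.6109 0.2302]
orientation [-0.5403 -3.0946  0.0031]
contact_force [-0.0687  0.1767  0.7243]
torque [ 0.017  -0.0116 -0.0232]
opening 0.9992
side {'fx': 536.6532, 'fy': 536.6532, 'cx': 325.6957, 'cy': 237.0546, 'k1': -0.0315, 'R': [[0.8367, -0.5475, -0.0092], [-0.4166, -0.6256, -0.6596], [0.3554, 0.5558, -0.7515]], 't': [-0.5587, 0.2324, 1.0608]}
top {'fx': 564.1885, 'fy': 564.1885, 'cx': 325.4119, 'cy': 241.9922, 'k1': 0.0029, 'R': [[-0.0185, -0.9995, -0.0266], [-0.9873, 0.0225, -0.1571], [0.1576, 0.0233, -0.9872]], 't': [-0.0801, 0.5854, 1.1704]}
wrist {'fx': 416.3978, 'fy': 416.3978, 'cx': 315.4105, 'cy': 241.101, 'k1': -0.0362, 'R': [[0.3402, 0.9403, -0.0011], [0.8998, -0.3252, 0.291], [0.2733, -0.1, -0.9567]], 't': [-0.6479, -0.0356, 0.3793]}
```

View pics/side0.png

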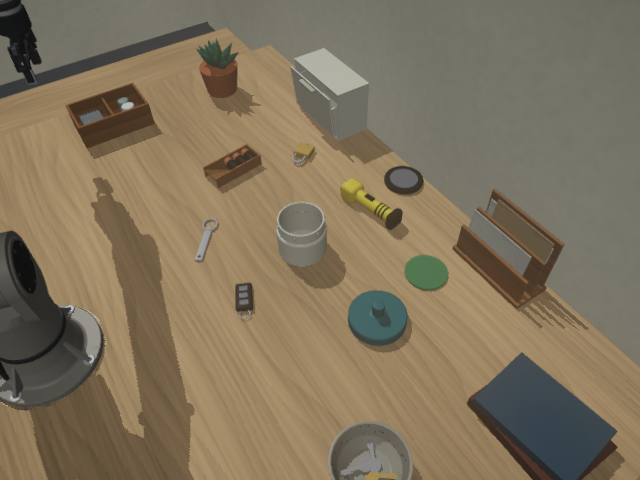

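View pics/top0.png

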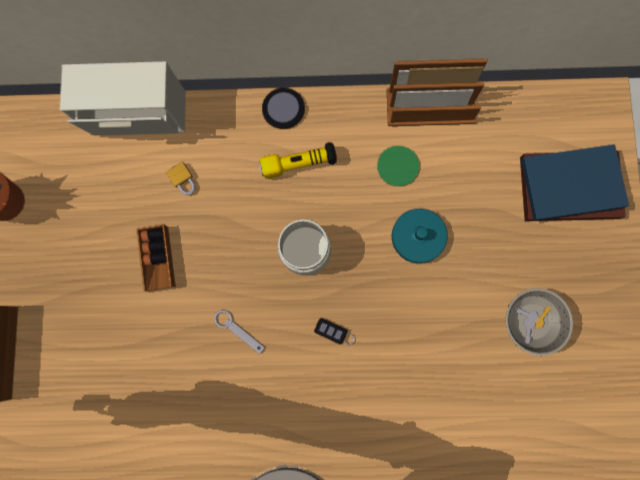

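View pics/wrist0.png

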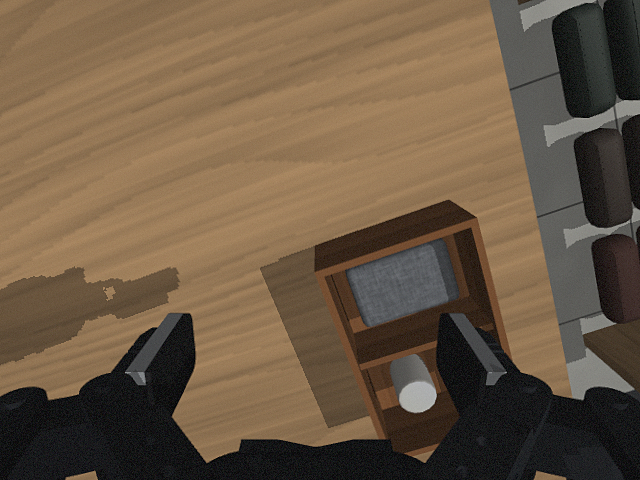

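Top picture: the tray is near (156,258) with its cells toward the top edge, the tub near (304,247), the cap near (420,236). I'll zoom in to measure.

```bash
cat > h.py <<'E'
import numpy as np, cv2
from scipy.spatial.transform import Rotation as Rot
def K(p): return np.array([[p['fx'],0,p['cx']],[0,p['fy'],p['cy']],[0,0,1.]])
def und(p,uv):
    return cv2.undistortPoints(np.array(uv,float).reshape(-1,1,2),K(p),np.array([p['k1'],0,0,0,0.])).reshape(-1,2)
def topl(p,uv,z):
    n=und(p,uv); R=np.array(p['R']);t=np.array(p['t']); c=-R.T@t
    d=np.c_[n,np.ones(len(n))]@R
    return c+d*((z-c[2])/d[:,2])[:,None]
def proj(p,X):
    R=np.array(p['R']);t=np.array(p['t']);
    return cv2.projectPoints(np.array(X,float).reshape(-1,1,3),cv2.Rodrigues(R)[0],t,K(p),np.array([p['k1'],0,0,0,0.]))[0].reshape(-1,2)
E
python3 - <<'E'
import cv2
im=cv2.imread('pics/top0.png'); a=im[215:305,115:235]; b=im[200:290,260:460]
cv2.imwrite('pics/ztray.png',cv2.resize(a,None,fx=6,fy=6,interpolation=cv2.INTER_CUBIC))
cv2.imwrite('pics/ztub.png',cv2.resize(b,None,fx=4,fy=4,interpolation=cv2.INTER_CUBIC))
im=cv2.imread('pics/side0.png'); a=im[135:195,190:280]
cv2.imwrite('pics/zside.png',cv2.resize(a,None,fx=8,fy=8,interpolation=cv2.INTER_CUBIC))
E
```

```text
(no output)
```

View pics/ztray.png

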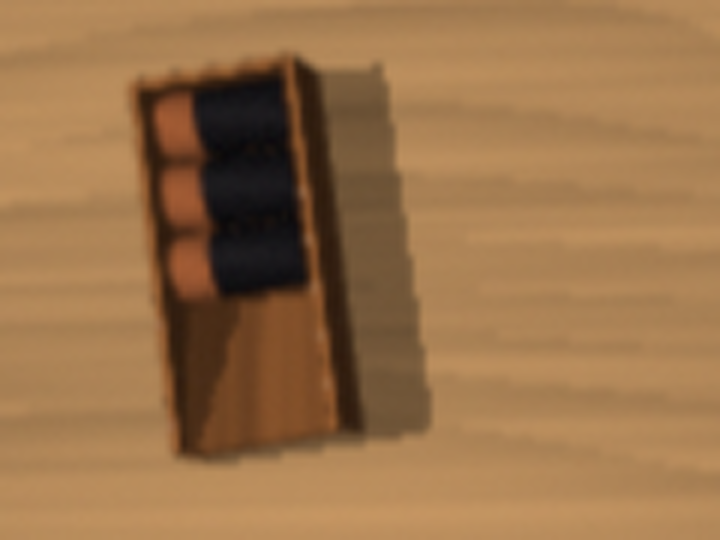

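View pics/ztub.png

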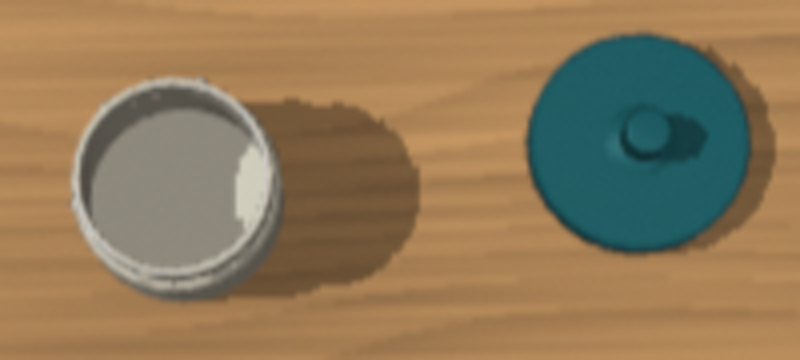

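View pics/zside.png

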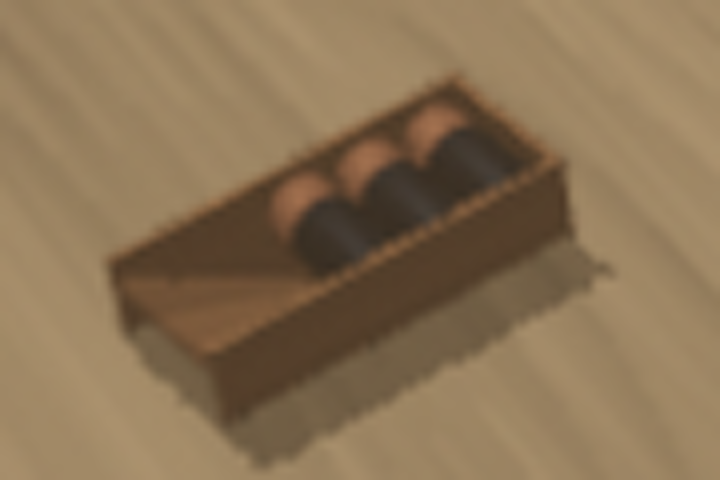

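```bash
cat > m1.py <<'E'
from station import arm
from h import *
from scipy.optimize import least_squares
p=arm.camera_params('top'); ps=arm.camera_params('side')
z=lambda a,s,o:(np.array(a,float)+.5)/s-.5+np.array(o)
c=z([[135,80],[292,58],[340,432],[178,456]],6,[115,215])
W=topl(p,c,.032); print(W.round(4)); 
L=np.array([[70,31],[70,-31],[-70,-31],[-70,31]])/1000.
# side: back-left(453,78) backright(562,165) frontright(212,352) frontleft(112,265)
cs=z([[453,78],[562,165],[212,352],[112,265]],8,[190,135]); Ws=topl(ps,cs,.032);print('side',Ws.round(4))
for w in(W,Ws):
    f=lambda v:np.r_[(w[:,0]-(v[0]+L[:,0]*np.cos(v[2])-L[:,1]*np.sin(v[2]))),(w[:,1]-(v[1]+L[:,0]*np.sin(v[2])+L[:,1]*np.cos(v[2])))]
    r=least_squares(f,[.6,.3,0]); print('tray',r.x,r.fun.round(4))
print('tub rim',topl(p,z([[177,179]],4,[260,200]),.1),'cap plate',topl(p,z([[639,143]],4,[260,200]),.025),'knob',topl(p,z([[648,132]],4,[260,200]),.057))
def circ(x,y,zz,r): a=np.linspace(0,2*np.pi,73);return np.c_[x+r*np.cos(a),y+r*np.sin(a),0*a+zz]
def fitc(pp,x0,zz,r,img,sc,off): pass
import sys
tub=topl(p,z([[175,179]],4,[260,200]),.1)[0]; cap=topl(p,z([[639,143]],4,[260,200]),.025)[0]
for n,pp in(('top',p),('side',ps)):
    im=cv2.imread(f'pics/{n}0.png'); s=4
    big=cv2.resize(im,None,fx=s,fy=s,interpolation=cv2.INTER_CUBIC)
    for X,col in((circ(tub[0],tub[1],.1,.0515),(0,0,255)),(circ(tub[0],tub[1],.071,.056),(255,0,0)),(circ(cap[0],cap[1],.025,.0605),(0,0,255)),(circ(cap[0],cap[1],.057,.0125),(0,255,255))):
        q=((proj(pp,X)+.5)*s-.5)
        cv2.polylines(big,[np.round(q*16).astype(int)],True,col,1,shift=4)
    if n=='top': cv2.imwrite('pics/ov_top.png',big[800:1160,1040:1840])
    else: cv2.imwrite('pics/ov_side.png',big[800:1400,1080:1680])
E
python3 m1.py
```

```text
[[0.6266 0.3231 0.032 ]
 [0.6335 0.2651 0.032 ]
 [0.4955 0.244  0.032 ]
 [0.4881 0.3026 0.032 ]]
side [[0.6229 0.3203 0.032 ]
 [0.6318 0.2603 0.032 ]
 [0.4968 0.2421 0.032 ]
 [0.4879 0.2977 0.032 ]]
tray [0.56091554 0.28369927 0.14503891] [ 0.0009 -0.0012 -0.0006  0.0009 -0.0014  0.002   0.001  -0.0016]
tray [0.55987532 0.28010157 0.15027842] [-0.0015 -0.0019  0.0015  0.0019 -0.0009  0.0003  0.0032 -0.0026]
tub rim [[ 0.57090935 -0.04909222  0.1       ]] cap plate [[ 0.59680012 -0.29731267  0.025     ]] knob [[ 0.59725625 -0.2977111   0.057     ]]
```

```bash
ls pics
```

```text
ov_side.png
ov_top.png
side0.png
top0.png
wrist0.png
zside.png
ztray.png
ztub.png
```

View pics/ov_top.png

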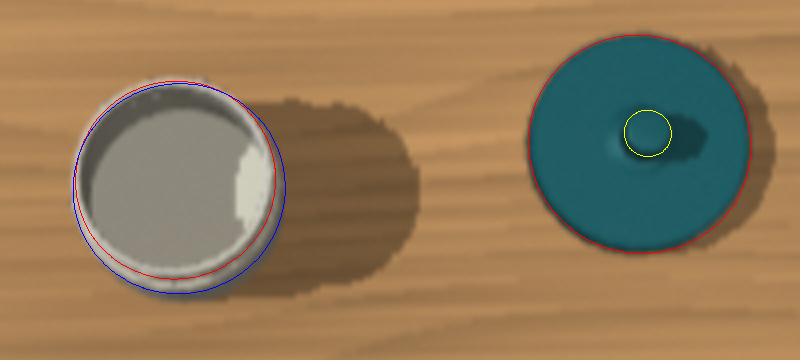

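View pics/ov_side.png

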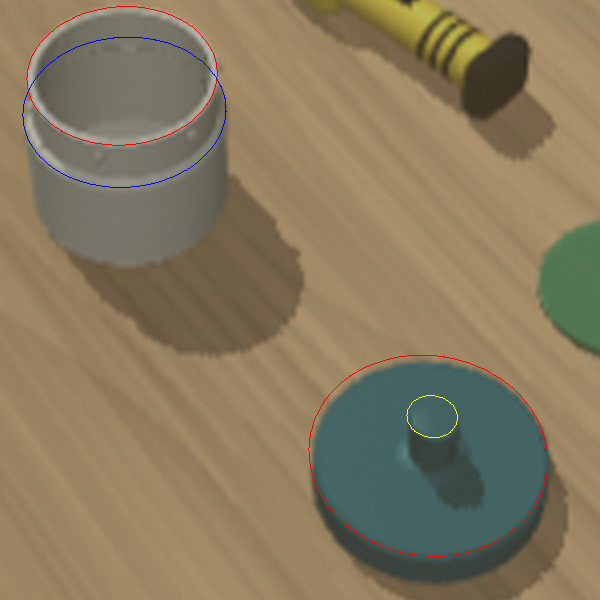

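```bash
cat > plan.py <<'E'
from station import arm
from h import *
def cur():
    s=arm.get_state(); return np.array(s['position']),Rot.from_rotvec(s['orientation']),s
def down(yaw):  # tool z down, tool y at heading yaw+90deg => tool x = heading yaw mirrored
    y=np.array([-np.sin(yaw),np.cos(yaw),0]); z=np.array([0,0,-1.]); x=np.cross(y,z)
    return Rot.from_matrix(np.c_[x,y,z])
def plan(P,R,alt=True,say=True):
    p,r,s=cur()
    if alt:
        R2=R*Rot.from_euler('z',np.pi)
        if (r.inv()*R2).magnitude()<(r.inv()*R).magnitude(): R=R2
    d=r.inv().apply(P-p)/.15; w=(r.inv()*R).as_rotvec()/(np.pi/4)
    if say: print('pos',p.round(4),'total slide',d.round(4),'turn',w.round(4),'rows>=',max(np.linalg.norm(d)/.3333,np.linalg.norm(w)/.1909).round(2))
    return d,w,R
def rows(P,R,n,alt=True):
    """per-row slides for straight line world motion with n equal parts"""
    d,w,R=plan(P,R,alt); p,r,s=cur()
    dr=Rot.from_rotvec((r.inv()*R).as_rotvec()/n); q=r
    for i in range(n):
        print(i,(q.inv().apply((P-p)/n)/.15).round(3),(dr.as_rotvec()/(np.pi/4)).round(3)); q=q*dr
E
python3 - <<'E'
from plan import *
p,r,s=cur(); print(r.as_matrix().round(3))
rows(np.array([.575,.284,.2]),down(.147),11)
E
```

```text
[[-0.941  0.339 -0.   ]
 [ 0.339  0.941 -0.001]
 [-0.    -0.001 -1.   ]]
pos [0.2201 0.6111 0.2305] total slide [-2.9646 -1.2496  0.2056] turn [-1.900e-03 -3.000e-04 -6.273e-01] rows>= 9.67
0 [-0.27  -0.114  0.019] [-0.    -0.    -0.057]
1 [-0.264 -0.126  0.019] [-0.    -0.    -0.057]
2 [-0.258 -0.137  0.019] [-0.    -0.    -0.057]
3 [-0.252 -0.149  0.019] [-0.    -0.    -0.057]
4 [-0.245 -0.16   0.019] [-0.    -0.    -0.057]
5 [-0.238 -0.171  0.019] [-0.    -0.    -0.057]
6 [-0.23  -0.181  0.019] [-0.    -0.    -0.057]
7 [-0.221 -0.191  0.019] [-0.    -0.    -0.057]
8 [-0.213 -0.201  0.019] [-0.    -0.    -0.057]
9 [-0.203 -0.21   0.019] [-0.    -0.    -0.057]
10 [-0.194 -0.219  0.019] [-0.    -0.    -0.057]
```

play_rows([
  {"slide": [-0.27, -0.114, 0.019], "turn": [0, 0, -0.06], "grip": 0},
  {"slide": [-0.264, -0.126, 0.019], "turn": [0, 0, -0.06], "grip": 0},
  {"slide": [-0.258, -0.137, 0.019], "turn": [0, 0, -0.06], "grip": 0},
  {"slide": [-0.252, -0.149, 0.019], "turn": [0, 0, -0.06], "grip": 0},
  {"slide": [-0.245, -0.16, 0.019], "turn": [0, 0, -0.06], "grip": 0},
  {"slide": [-0.238, -0.17, 0.019], "turn": [0, 0, -0.06], "grip": 0},
  {"slide": [-0.23, -0.18, 0.019], "turn": [0, 0, -0.06], "grip": 0},
  {"slide": [-0.22, -0.19, 0.019], "turn": [0, 0, -0.06], "grip": 0},
  {"slide": [-0.213, -0.2, 0.019], "turn": [0, 0, -0.06], "grip": 0},
  {"slide": [-0.2, -0.21, 0.019], "turn": [0, 0, -0.06], "grip": 0},
])

```text
clock: 1.15
position: [0.5512, 0.3191, 0.1959]
orientation: [0.258, -3.123, -0.0]
contact_force: [0.7, 0.6, 0.7]
opening: 1.003
```

Run:
```python
from plan import *
rows(np.array([.575,.284,.2]),down(.147),2)
cv2.imwrite('pics/w1.png',arm.camera('wrist'))
```

```text
pos [0.5512 0.3191 0.1959] total slide [-0.118  -0.2568 -0.0285] turn [ 0.001  -0.01    0.0225] rows>= 0.85
0 [-0.059 -0.128 -0.014] [ 0.001 -0.005  0.011]
1 [-0.06  -0.128 -0.014] [ 0.001 -0.005  0.011]
```

View pics/w1.png

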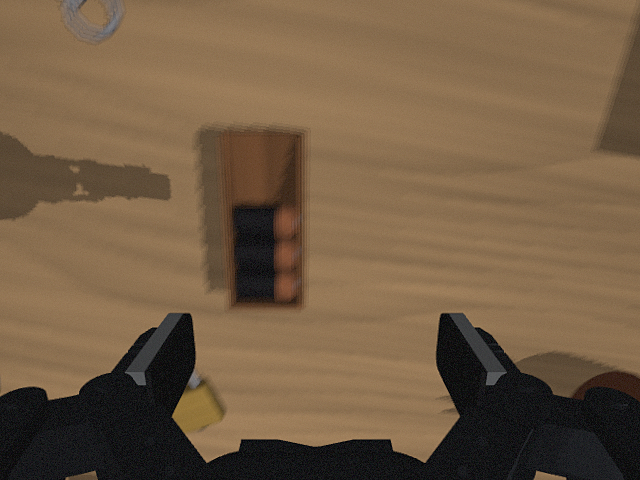

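The wrist picture is motion-blurred: tray at about (265,215), left of the finger centre line. I'll go on and look again at rest.

play_rows([
  {"slide": [-0.06, -0.128, -0.014], "turn": [0, -0.005, 0.01], "grip": 0},
  {"slide": [-0.06, -0.128, -0.014], "turn": [0, -0.005, 0.01], "grip": 0},
  {"slide": [0, 0, 0], "turn": [0, 0, 0], "grip": 0},
  {"slide": [0, 0, 0], "turn": [0, 0, 0], "grip": 0},
])

```text
clock: 1.6
position: [0.5839, 0.2697, 0.1982]
orientation: [-0.206, 3.132, -0.012]
contact_force: [-0.6, 0.6, 0.0]
opening: 0.998
```

Run:
```python
from plan import *
import json
plan(np.array([.575,.284,.2]),down(.147))
p=arm.camera_params('wrist'); im=arm.camera('wrist'); cv2.imwrite('pics/w2.png',im)
json.dump({k:np.array(v).tolist() for k,v in p.items()},open('w2.json','w'))
# project expected tray
for c,y,col in(((.5609,.2837),.145,(0,0,255)),((.5599,.2801),.15,(255,0,0))):
    L=np.array([[70,31],[70,-31],[-70,-31],[-70,31]])/1000.; M=np.array([[np.cos(y),-np.sin(y)],[np.sin(y),np.cos(y)]])
    q=proj(p,np.c_[L@M.T+c,[.032]*4]); print(q.round(1)); cv2.polylines(im,[np.round(q*16).astype(int)],True,col,1,shift=4)
cv2.imwrite('pics/w2o.png',cv2.resize(im[60:360,150:450],None,fx=2,fy=2,interpolation=cv2.INTER_CUBIC))
```

```text
pos [0.5839 0.2697 0.1982] total slide [ 0.0465  0.1024 -0.0131] turn [-0.0101  0.0028 -0.0203] rows>= 0.34
[[379.2 277.4]
 [301.3 278.3]
 [296.3  92.5]
 [384.9  91.2]]
[[375.4 275.5]
 [297.4 276.8]
 [290.9  90.6]
 [379.5  88.7]]
```

View pics/w2o.png

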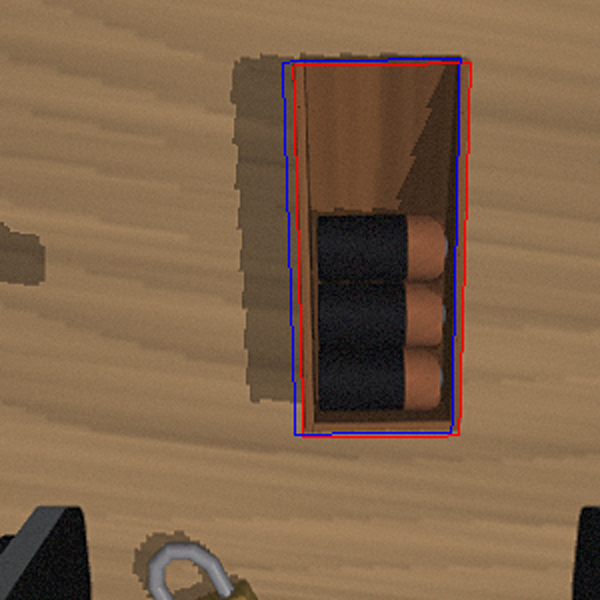

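Tray top outline at (292–470, 60–432) in the crop lies between the two projected estimates: centre ≈ (0.5605, 0.282), yaw 0.147, good to 2 mm. Now align and descend.

Run:
```python
from plan import *
plan(np.array([.5753,.2842,.06]),down(.147))
```

```text
pos [0.584  0.2695 0.1982] total slide [0.0468 0.1122 0.9205] turn [-0.0108  0.0031 -0.0198] rows>= 2.79
```

play_rows([
  {"slide": [0.024, 0.056, 0.15], "turn": [-0.005, 0.001, -0.01], "grip": 0},
  {"slide": [0.023, 0.056, 0.2], "turn": [-0.005, 0.001, -0.01], "grip": 0},
  {"slide": [0, 0, 0.2], "turn": [0, 0, 0], "grip": 0},
  {"slide": [0, 0, 0.2], "turn": [0, 0, 0], "grip": 0},
  {"slide": [0, 0, 0.1], "turn": [0, 0, 0], "grip": 0},
  {"slide": [0, 0, 0.02], "turn": [0, 0, 0], "grip": 0},
  {"slide": [0, 0, 0], "turn": [0, 0, 0], "grip": 0},
])

```text
clock: 2.35
position: [0.5689, 0.3008, 0.0664]
orientation: [-0.26, 3.128, 0.015]
contact_force: [0.0, -0.5, -0.2]
opening: 1.001
```

Run:
```python
from plan import *
plan(np.array([.5753,.2842,.005]),down(.147))
```

```text
pos [0.5689 0.3008 0.0664] total slide [-0.0224 -0.1199  0.4082] turn [0.0123 0.0042 0.0237] rows>= 1.28
```

play_rows([
  {"slide": [-0.02, -0.1, 0], "turn": [0.01, 0.004, 0.02], "grip": 0},
  {"slide": [0, 0, 0], "turn": [0, 0, 0], "grip": 0},
  {"slide": [0, 0, 0], "turn": [0, 0, 0], "grip": 0},
])

```text
clock: 2.65
position: [0.5771, 0.2865, 0.07]
orientation: [-0.233, 3.127, 0.006]
contact_force: [-0.5, -0.3, -0.6]
opening: 1.001
```

Run:
```python
from plan import *
plan(np.array([.5753,.2842,.005]),down(.147))
```

```text
pos [0.5771 0.2865 0.07  ] total slide [ 0.017  -0.0149  0.4335] turn [0.0042 0.0074 0.002 ] rows>= 1.3
```

play_rows([
  {"slide": [0.017, -0.015, 0.12], "turn": [0.004, 0.007, 0.002], "grip": 0},
  {"slide": [0, 0, 0.1], "turn": [0, 0, 0], "grip": 0},
  {"slide": [0, 0, 0.05], "turn": [0, 0, 0], "grip": 0},
  {"slide": [0, 0, 0.02], "turn": [0, 0, 0], "grip": 0},
  {"slide": [0, 0, 0], "turn": [0, 0, 0], "grip": 0},
  {"slide": [0, 0, 0], "turn": [0, 0, 0], "grip": 0},
])

```text
clock: 3.25
position: [0.5752, 0.2832, 0.0228]
orientation: [0.229, -3.133, 0.0]
contact_force: [0.5, -0.0, -0.0]
opening: 1.003
```

Run:
```python
from plan import *
plan(np.array([.5753,.2842,.005]),down(.147))
```

```text
pos [0.5752 0.2832 0.0228] total slide [-0.0019  0.0063  0.1184] turn [-0.0001 -0.0002 -0.0016] rows>= 0.36
```

play_rows([
  {"slide": [0, 0.005, 0.06], "turn": [0, 0, 0], "grip": 0},
  {"slide": [0, 0, 0.04], "turn": [0, 0, 0], "grip": 0},
  {"slide": [0, 0, 0.015], "turn": [0, 0, 0], "grip": 0},
  {"slide": [0, 0, 0], "turn": [0, 0, 0], "grip": 0},
  {"slide": [0, 0, 0], "turn": [0, 0, 0], "grip": 0},
])

```text
clock: 3.75
position: [0.5755, 0.2847, 0.0047]
orientation: [-0.229, 3.132, 0.001]
contact_force: [-0.1, -0.4, -0.6]
opening: 1.0
```

Run:
```python
from plan import *
plan(np.array([.5753,.2842,.005]),down(.147))
cv2.imwrite('pics/s2.png',cv2.resize(arm.camera('side')[60:240,120:360],None,fx=3,fy=3))
```

```text
pos [0.5755 0.2847 0.0047] total slide [ 0.002  -0.003  -0.0023] turn [ 0.0008  0.0016 -0.001 ] rows>= 0.01
```

View pics/s2.png

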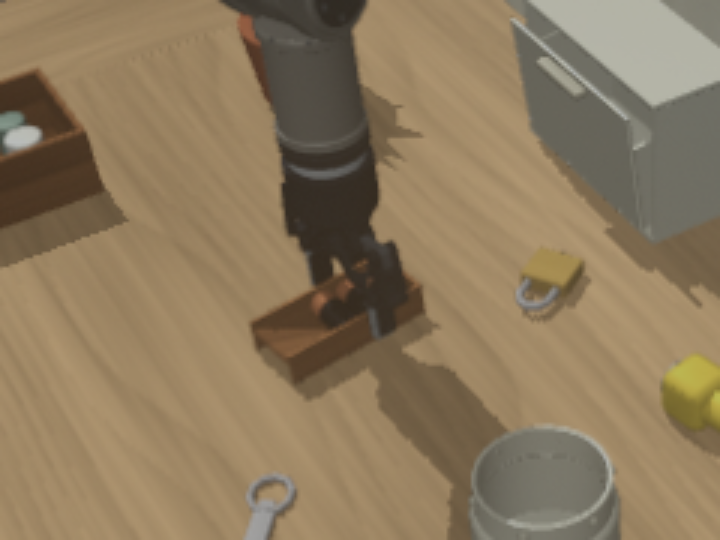

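The fingers straddle the tray on both sides at its back half, clear of the walls, as planned. Closing.

play_rows([
  {"slide": [0, 0, 0], "turn": [0, 0, 0], "grip": 255},
  {"slide": [0, 0, 0], "turn": [0, 0, 0], "grip": 255},
  {"slide": [0, 0, 0], "turn": [0, 0, 0], "grip": 255},
  {"slide": [0, 0, 0], "turn": [0, 0, 0], "grip": 255},
  {"slide": [0, 0, 0], "turn": [0, 0, 0], "grip": 255},
  {"slide": [0, 0, 0], "turn": [0, 0, 0], "grip": 255},
], squeeze=60)

```text
clock: 4.4
position: [0.5759, 0.2852, 0.0056]
orientation: [-0.229, 3.131, 0.003]
contact_force: [1.2, -0.0, -0.4]
opening: 0.714
```

```bash
cat > pour.py <<'E'
from plan import *
TUB=np.array([.572,-.049]); YAW=.147
lipT=np.array([.085,0,-.0204])
def pose(tilt,lipz,off=.025,yaw=YAW):
    R=down(yaw)*Rot.from_euler('y',-tilt,degrees=True)
    lip=np.r_[TUB+off*np.array([np.cos(yaw),np.sin(yaw)]),lipz]
    return lip-R.apply(lipT),R
E
python3 - <<'E'
from pour import *
p,r,s=cur(); print(r.as_matrix().round(3))
for t in (0,20,40): print(pose(t,.135)[0])
P,R=pose(0,.17); P0=np.array([p[0],p[1],.15]); print('target',P)
print('vector tool after lift',(r.inv().apply(P-P0)/.15).round(3))
E
```

```text
[[-0.989 -0.146  0.002]
 [-0.146  0.989  0.002]
 [-0.002  0.002 -1.   ]]
[ 0.68081364 -0.03288817  0.1146    ]
[ 0.68264476 -0.03261704  0.14490198]
[ 0.67411334 -0.03388027  0.17400964]
target [ 0.68081364 -0.03288817  0.1496    ]
vector tool after lift [-0.383 -2.2    0.   ]
```

play_rows([
  {"slide": [0, 0, -0.05], "turn": [0, 0, 0], "grip": 255},
  {"slide": [0, 0, -0.12], "turn": [0, 0, 0], "grip": 255},
  {"slide": [0, 0, -0.2], "turn": [0, 0, 0], "grip": 255},
  {"slide": [0, 0, -0.2], "turn": [0, 0, 0], "grip": 255},
  {"slide": [0, 0, -0.2], "turn": [0, 0, 0], "grip": 255},
  {"slide": [0, 0, -0.12], "turn": [0, 0, 0], "grip": 255},
  {"slide": [0, 0, -0.05], "turn": [0, 0, 0], "grip": 255},
  {"slide": [0, 0, 0], "turn": [0, 0, 0], "grip": 255},
])

```text
clock: 5.2
position: [0.5712, 0.2821, 0.1486]
orientation: [0.228, -3.124, 0.006]
contact_force: [-0.0, 0.2, -3.2]
opening: 0.708
```

Run:
```python
from pour import *
P,R=pose(0,.17); rows(P,R,9,False); print(P)
cv2.imwrite('pics/s3.png',cv2.resize(arm.camera('side')[20:260,90:410],None,fx=2.5,fy=2.5))
```

```text
pos [0.5712 0.2821 0.1486] total slide [-0.4183 -2.1838 -0.0035] turn [-0.0042 -0.0118 -0.0017] rows>= 6.67
0 [-0.046 -0.243 -0.   ] [-0.    -0.001 -0.   ]
1 [-0.046 -0.243 -0.   ] [-0.    -0.001 -0.   ]
2 [-0.046 -0.243 -0.   ] [-0.    -0.001 -0.   ]
3 [-0.046 -0.243 -0.001] [-0.    -0.001 -0.   ]
4 [-0.046 -0.243 -0.001] [-0.    -0.001 -0.   ]
5 [-0.046 -0.243 -0.001] [-0.    -0.001 -0.   ]
6 [-0.046 -0.243 -0.001] [-0.    -0.001 -0.   ]
7 [-0.046 -0.243 -0.001] [-0.    -0.001 -0.   ]
8 [-0.046 -0.243 -0.001] [-0.    -0.001 -0.   ]
[ 0.68081364 -0.03288817  0.1496    ]
```

View pics/s3.png

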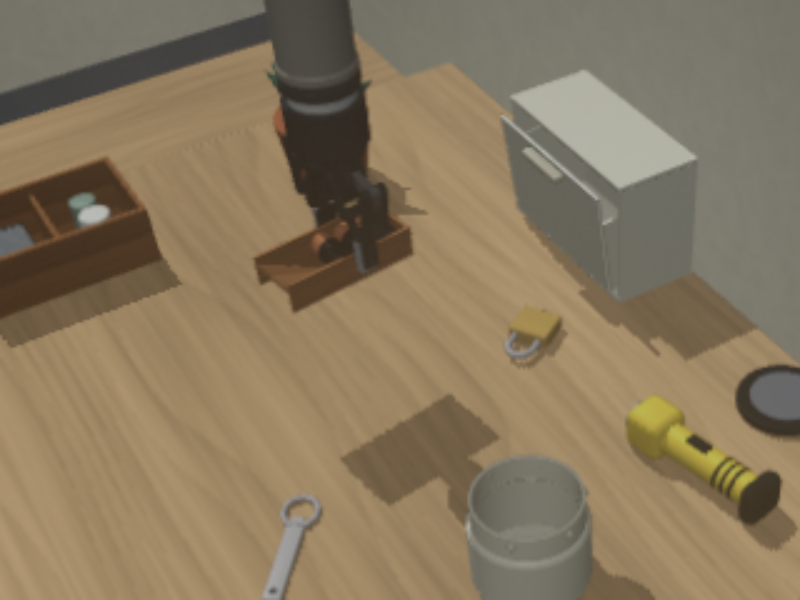

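Tray is held level with all three cells still in it (force −3.2 N matches 0.315 kg). Moving toward the tub with ramps.

play_rows([
  {"slide": [-0.015, -0.08, 0], "turn": [0, 0, 0], "grip": 255},
  {"slide": [-0.03, -0.16, 0], "turn": [0, 0, 0], "grip": 255},
  {"slide": [-0.046, -0.24, 0], "turn": [0, 0, 0], "grip": 255},
  {"slide": [-0.05, -0.28, 0], "turn": [0, 0, 0], "grip": 255},
  {"slide": [-0.055, -0.3, 0], "turn": [0, 0, 0], "grip": 255},
  {"slide": [-0.055, -0.3, 0], "turn": [0, 0, 0], "grip": 255},
  {"slide": [-0.05, -0.26, 0], "turn": [0, 0, 0], "grip": 255},
  {"slide": [-0.035, -0.18, 0], "turn": [0, 0, 0], "grip": 255},
  {"slide": [-0.02, -0.1, 0], "turn": [0, 0, 0], "grip": 255},
  {"slide": [-0.01, -0.04, 0], "turn": [0, 0, 0], "grip": 255},
])

```text
clock: 6.25
position: [0.6613, -0.0169, 0.1309]
orientation: [0.229, -3.094, 0.021]
contact_force: [0.3, 0.1, -3.9]
opening: 0.715
```

Run:
```python
from pour import *
P,R=pose(0,.17); plan(P,R,False)
P,R=pose(0,.145); plan(P,R,False)
```

```text
pos [ 0.6613 -0.0169  0.1309] total slide [-0.1083 -0.1256 -0.1279] turn [-0.0134 -0.0504  0.0009] rows>= 0.63
pos [ 0.6613 -0.0169  0.1309] total slide [-0.1149 -0.1239  0.0387] turn [-0.0134 -0.0504  0.0009] rows>= 0.52
```

play_rows([
  {"slide": [-0.055, -0.05, -0.05], "turn": [-0.007, -0.02, 0], "grip": 255},
  {"slide": [-0.04, -0.04, -0.03], "turn": [-0.005, -0.02, 0], "grip": 255},
  {"slide": [0, 0, 0], "turn": [0, 0, 0], "grip": 255},
  {"slide": [0, 0, 0], "turn": [0, 0, 0], "grip": 255},
])

```text
clock: 6.65
position: [0.6782, -0.0243, 0.1422]
orientation: [0.239, -3.125, -0.004]
contact_force: [0.4, -0.1, -3.6]
opening: 0.714
```

Run:
```python
from pour import *
P,R=pose(0,.15); plan(P,R,False)
cv2.imwrite('pics/t4.png',cv2.resize(arm.camera('top')[120:330,200:440],None,fx=2.5,fy=2.5))
```

```text
pos [ 0.6782 -0.0243  0.1422] total slide [-0.0093 -0.0593  0.0835] turn [ 0.0041 -0.0098  0.0069] rows>= 0.31
```

View pics/t4.png

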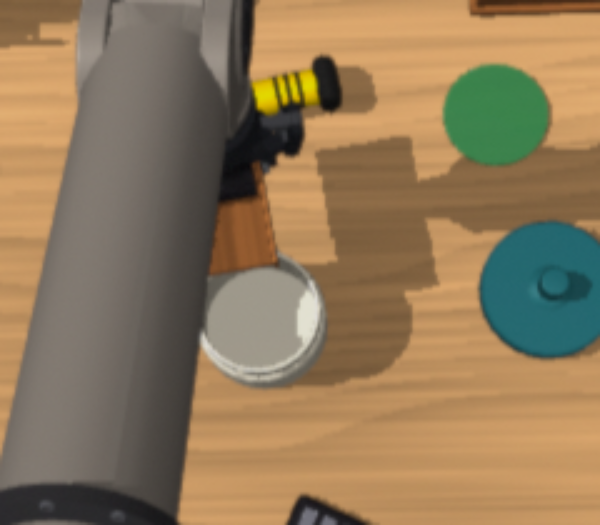

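The top view shows the lip just over the far rim of the tub, about 9 mm toward +y; cells hidden by the arm. Correcting while tipping to a safe 14°.

Run:
```python
from pour import *
P,R=pose(14,.14); rows(P,R,4,False)
```

```text
pos [ 0.6783 -0.0242  0.1423] total slide [-0.024  -0.0601  0.0095] turn [ 0.0049 -0.3206  0.0067] rows>= 1.68
0 [-0.006 -0.015  0.002] [ 0.001 -0.08   0.002]
1 [-0.006 -0.015  0.003] [ 0.001 -0.08   0.002]
2 [-0.006 -0.015  0.003] [ 0.001 -0.08   0.002]
3 [-0.006 -0.015  0.004] [ 0.001 -0.08   0.002]
```

play_rows([
  {"slide": [-0.006, -0.015, 0.002], "turn": [0, -0.06, 0], "grip": 255},
  {"slide": [-0.006, -0.015, 0.002], "turn": [0, -0.06, 0], "grip": 255},
  {"slide": [-0.006, -0.01, 0.002], "turn": [0, -0.05, 0], "grip": 255},
  {"slide": [-0.004, -0.005, 0.002], "turn": [0, -0.04, 0], "grip": 255},
  {"slide": [0, 0, 0], "turn": [0, 0, 0], "grip": 255},
  {"slide": [0, 0, 0], "turn": [0, 0, 0], "grip": 255},
])

```text
clock: 7.3
position: [0.681, -0.0215, 0.141]
orientation: [-0.244, 2.972, 0.031]
contact_force: [-1.0, 0.5, -4.3]
opening: 0.715
```

Run:
```python
from pour import *
P,R=pose(16,.135); rows(P,R,2,False); p,r,s=cur(); print('lip',p+r.apply(lipT))
```

```text
pos [ 0.681  -0.0215  0.141 ] total slide [ 0.0007 -0.0752  0.0139] turn [ 0.014  -0.1513  0.0194] rows>= 0.8
0 [ 0.    -0.038  0.007] [ 0.007 -0.076  0.01 ]
1 [ 0.    -0.038  0.007] [ 0.007 -0.076  0.01 ]
lip [ 0.59506306 -0.03577328  0.14754072]
```

play_rows([
  {"slide": [0, -0.09, 0.02], "turn": [0.01, -0.05, 0.015], "grip": 255},
  {"slide": [0, 0, 0], "turn": [0, 0, 0], "grip": 255},
  {"slide": [0, 0, 0], "turn": [0, 0, 0], "grip": 255},
])

```text
clock: 7.6
position: [0.6845, -0.0315, 0.1382]
orientation: [-0.227, 2.934, 0.028]
contact_force: [0.2, 1.7, -2.9]
opening: 0.709
```

Run:
```python
from pour import *
P,R=pose(16,.135); plan(P,R,False); p,r,s=cur(); print('lip',p+r.apply(lipT))
cv2.imwrite('pics/s5.png',cv2.resize(arm.camera('side')[100:300,180:460],None,fx=2.8,fy=2.8))
```

```text
pos [ 0.6845 -0.0315  0.1382] total slide [ 0.0093 -0.0055 -0.0064] turn [ 0.0066 -0.102   0.0089] rows>= 0.54
lip [ 0.59822508 -0.04499023  0.14133011]
```

View pics/s5.png

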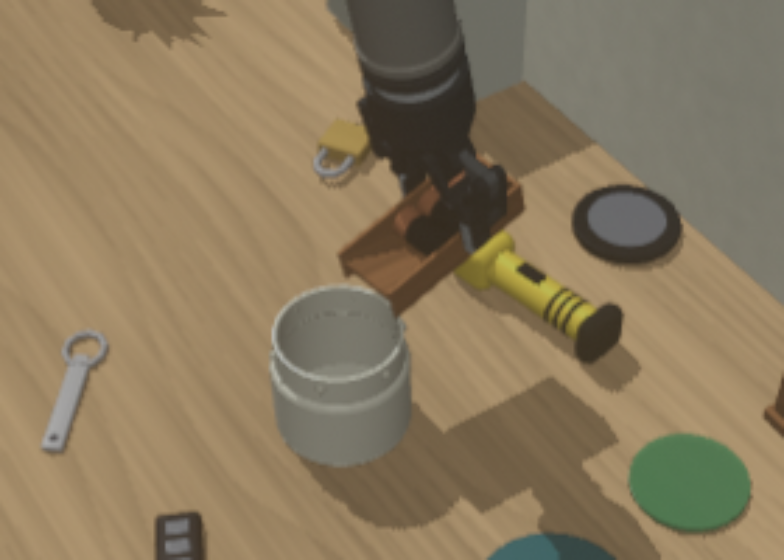

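Lip hangs just inside the tub's far rim, cells still at the back. Tipping on, in two parts.

Run:
```python
from pour import *
P,R=pose(26,.135,.022); rows(P,R,4,False)
P2,R2=pose(42,.135,.022); d=R.inv().apply(P2-P)/.15; print(d)
```

```text
pos [ 0.6844 -0.0321  0.138 ] total slide [ 0.0201 -0.001  -0.1122] turn [ 0.0064 -0.3248  0.0083] rows>= 1.7
0 [ 0.005 -0.    -0.028] [ 0.002 -0.081  0.002]
1 [ 0.003 -0.    -0.028] [ 0.002 -0.081  0.002]
2 [ 0.001 -0.    -0.028] [ 0.002 -0.081  0.002]
3 [-0.    -0.    -0.028] [ 0.002 -0.081  0.002]
[-1.55349748e-02 -7.92340460e-17 -1.61462911e-01]
```

play_rows([
  {"slide": [0.008, 0, -0.032], "turn": [0, -0.09, 0], "grip": 255},
  {"slide": [0.005, 0, -0.032], "turn": [0, -0.09, 0], "grip": 255},
  {"slide": [0.003, 0, -0.03], "turn": [0, -0.08, 0], "grip": 255},
  {"slide": [0, 0, -0.02], "turn": [0, -0.05, 0], "grip": 255},
  {"slide": [0, 0, 0], "turn": [0, 0, 0], "grip": 255},
  {"slide": [0, 0, 0], "turn": [0, 0, 0], "grip": 255},
])

```text
clock: 8.25
position: [0.6792, -0.0281, 0.1549]
orientation: [-0.216, 2.686, 0.056]
contact_force: [0.8, -0.3, -2.7]
opening: 0.709
```

Run:
```python
from pour import *
P,R=pose(42,.135,.022); rows(P,R,5,False); p,r,s=cur(); print('lip',p+r.apply(lipT),s['contact_force'], 'tilt',np.degrees(np.arccos(-r.as_matrix()[2,2])))
cv2.imwrite('pics/s6.png',cv2.resize(arm.camera('side')[100:300,180:460],None,fx=2.8,fy=2.8))
```

```text
pos [ 0.6792 -0.0281  0.1549] total slide [-0.0005 -0.0315 -0.1612] turn [ 0.0153 -0.363   0.0123] rows>= 1.9
0 [-0.    -0.006 -0.032] [ 0.003 -0.073  0.002]
1 [-0.002 -0.006 -0.032] [ 0.003 -0.073  0.002]
2 [-0.004 -0.006 -0.032] [ 0.003 -0.073  0.002]
3 [-0.006 -0.007 -0.032] [ 0.003 -0.073  0.002]
4 [-0.007 -0.007 -0.031] [ 0.003 -0.073  0.002]
lip [ 0.59489858 -0.04175331  0.13647859] [ 0.80680836 -0.2577151  -2.72580469] tilt 25.66604816144707
```

View pics/s6.png

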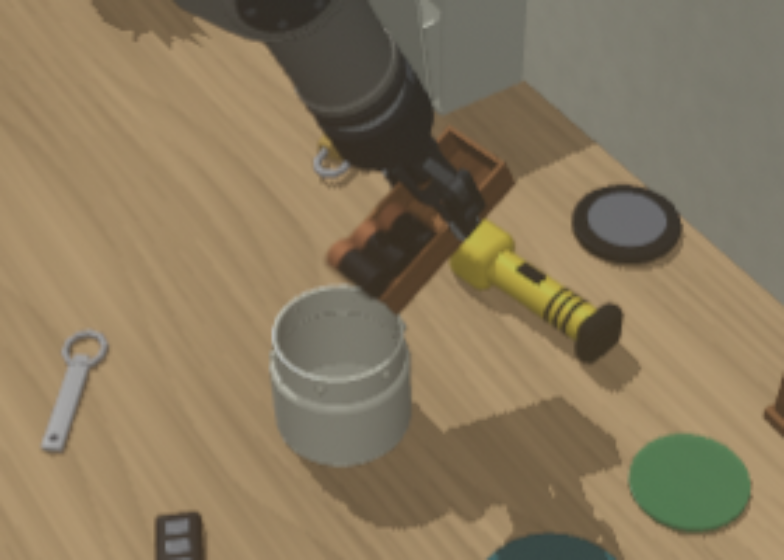

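The cells are rolling at 26°, the first about to leave the lip above the mouth. I hold still so they fall out slowly, then look.

play_rows([
  {"slide": [0, 0, 0], "turn": [0, 0, 0], "grip": 255},
  {"slide": [0, 0, 0], "turn": [0, 0, 0], "grip": 255},
  {"slide": [0, 0, 0], "turn": [0, 0, 0], "grip": 255},
  {"slide": [0, -0.006, -0.03], "turn": [0, -0.07, 0], "grip": 255},
  {"slide": [0, -0.006, -0.03], "turn": [0, -0.07, 0], "grip": 255},
])

```text
clock: 8.8
position: [0.6821, -0.0284, 0.1665]
orientation: [-0.212, 2.566, 0.065]
contact_force: [-0.3, -0.4, -2.3]
opening: 0.709
```

Run:
```python
from pour import *
P,R=pose(42,.135,.022); plan(P,R,False); p,r,s=cur(); print('lip',p+r.apply(lipT),s['contact_force'], 'tilt',np.degrees(np.arccos(-r.as_matrix()[2,2])))
cv2.imwrite('pics/s7.png',cv2.resize(arm.camera('side')[100:300,180:460],None,fx=2.8,fy=2.8))
```

```text
pos [ 0.6821 -0.0284  0.1665] total slide [ 0.0377 -0.0265 -0.1047] turn [ 0.0162 -0.2104  0.0171] rows>= 1.11
lip [ 0.60060907 -0.04195369  0.13800599] [-0.31378137 -0.35189716 -2.26655488] tilt 32.531106866900345
```

View pics/s7.png

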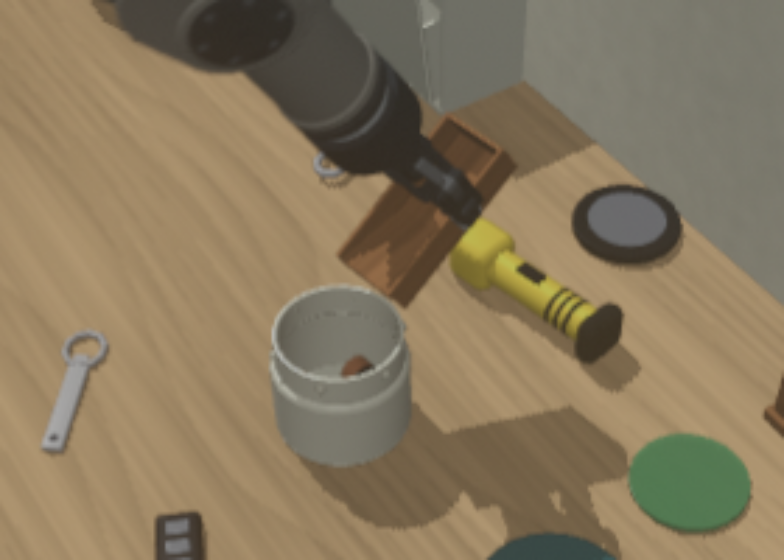

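Tray empty and a cell end visible in the tub at crop (357,367). Raising, levelling and going back to the tray's old place.

Run:
```python
from pour import *
rows(np.array([.68,.03,.2]),down(.147),6,False)
```

```text
pos [ 0.68   -0.0293  0.1657] total slide [-0.1768  0.3904 -0.1573] turn [0.0094 0.7216 0.0204] rows>= 3.78
0 [-0.029  0.065 -0.026] [0.002 0.12  0.003]
1 [-0.027  0.065 -0.029] [0.002 0.12  0.003]
2 [-0.024  0.065 -0.031] [0.002 0.12  0.003]
3 [-0.02   0.065 -0.034] [0.002 0.12  0.003]
4 [-0.017  0.065 -0.035] [0.002 0.12  0.003]
5 [-0.013  0.065 -0.037] [0.002 0.12  0.003]
```

play_rows([
  {"slide": [-0.08, 0.02, -0.11], "turn": [0, 0.04, 0], "grip": 255},
  {"slide": [-0.06, 0.065, -0.08], "turn": [0, 0.1, 0], "grip": 255},
  {"slide": [-0.02, 0.1, -0.031], "turn": [0, 0.14, 0], "grip": 255},
  {"slide": [0, 0.1, -0.02], "turn": [0, 0.14, 0], "grip": 255},
  {"slide": [0, 0.08, 0], "turn": [0, 0.12, 0], "grip": 255},
  {"slide": [0, 0.05, 0], "turn": [0, 0.08, 0], "grip": 255},
  {"slide": [0, 0.03, 0], "turn": [0, 0.04, 0], "grip": 255},
])

```text
clock: 9.55
position: [0.6712, 0.035, 0.213]
orientation: [-0.237, 3.107, -0.002]
contact_force: [0.0, -0.7, -2.3]
opening: 0.712
```

Run:
```python
from pour import *
cv2.imwrite('pics/t8.png',cv2.resize(arm.camera('top')[120:330,200:440],None,fx=2.5,fy=2.5))
rows(np.array([.5759,.2852,.12]),down(.147),8,False)
```

```text
pos [0.6719 0.0365 0.2128] total slide [0.3943 1.7375 0.605 ] turn [-0.0025  0.0331  0.0087] rows>= 5.65
0 [0.049 0.217 0.076] [-0.     0.004  0.001]
1 [0.049 0.217 0.076] [-0.     0.004  0.001]
2 [0.049 0.217 0.076] [-0.     0.004  0.001]
3 [0.049 0.217 0.076] [-0.     0.004  0.001]
4 [0.049 0.217 0.076] [-0.     0.004  0.001]
5 [0.049 0.217 0.077] [-0.     0.004  0.001]
6 [0.049 0.217 0.077] [-0.     0.004  0.001]
7 [0.049 0.217 0.077] [-0.     0.004  0.001]
```

View pics/t8.png

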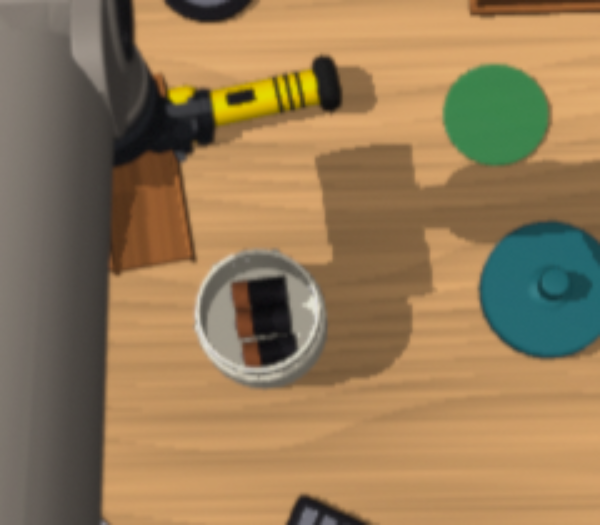

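All three cells lie flat in the tub at crop (265,320). Returning the tray.

play_rows([
  {"slide": [0.02, 0.08, 0.03], "turn": [0, 0.01, 0], "grip": 255},
  {"slide": [0.035, 0.15, 0.05], "turn": [0, 0.01, 0], "grip": 255},
  {"slide": [0.05, 0.21, 0.07], "turn": [0, 0.004, 0], "grip": 255},
  {"slide": [0.055, 0.24, 0.08], "turn": [0, 0.004, 0], "grip": 255},
  {"slide": [0.055, 0.25, 0.08], "turn": [0, 0, 0], "grip": 255},
  {"slide": [0.055, 0.24, 0.08], "turn": [0, 0, 0], "grip": 255},
  {"slide": [0.04, 0.18, 0.07], "turn": [0, 0, 0], "grip": 255},
  {"slide": [0.03, 0.12, 0.05], "turn": [0, 0, 0], "grip": 255},
  {"slide": [0.015, 0.06, 0.02], "turn": [0, 0, 0], "grip": 255},
  {"slide": [0, 0, 0], "turn": [0, 0, 0], "grip": 255},
])

```text
clock: 10.6
position: [0.5788, 0.2633, 0.1271]
orientation: [-0.23, 3.128, -0.01]
contact_force: [0.9, 0.3, -2.2]
opening: 0.716
```

Run:
```python
from pour import *
rows(np.array([.5759,.2852,.05]),down(.147),1,False)
```

```text
pos [0.5788 0.2633 0.1271] total slide [0.     0.1508 0.5128] turn [-0.0083  0.0064 -0.0002] rows>= 1.6
0 [0.    0.151 0.513] [-0.008  0.006 -0.   ]
```

play_rows([
  {"slide": [0, 0.14, 0.1], "turn": [-0.008, 0.006, 0], "grip": 255},
  {"slide": [0, 0, 0.15], "turn": [0, 0, 0], "grip": 255},
  {"slide": [0, 0, 0.12], "turn": [0, 0, 0], "grip": 255},
  {"slide": [0, 0, 0.06], "turn": [0, 0, 0], "grip": 255},
  {"slide": [0, 0, 0.02], "turn": [0, 0, 0], "grip": 255},
  {"slide": [0, 0, 0], "turn": [0, 0, 0], "grip": 255},
])

```text
clock: 11.2
position: [0.5796, 0.2839, 0.0568]
orientation: [-0.217, 3.129, 0.002]
contact_force: [0.5, 0.1, -1.4]
opening: 0.712
```

Run:
```python
from pour import *
rows(np.array([.5759,.2852,.0065]),down(.147),1,False); print(cur()[2]['contact_force'])
```

```text
pos [0.5796 0.2839 0.0568] total slide [0.0249 0.012  0.335 ] turn [ 0.0012  0.0068 -0.0108] rows>= 1.01
0 [0.025 0.012 0.335] [ 0.001  0.007 -0.011]
[ 0.48857301  0.14711925 -1.39011578]
```

play_rows([
  {"slide": [0, 0, 0.1], "turn": [0, 0.006, -0.01], "grip": 255},
  {"slide": [0, 0, 0.1], "turn": [0, 0, 0], "grip": 255},
  {"slide": [0, 0, 0.06], "turn": [0, 0, 0], "grip": 255},
  {"slide": [0, 0, 0.03], "turn": [0, 0, 0], "grip": 255},
  {"slide": [0, 0, 0.02], "turn": [0, 0, 0], "grip": 255},
  {"slide": [0, 0, 0], "turn": [0, 0, 0], "grip": 255},
])

```text
clock: 11.8
position: [0.5814, 0.2838, 0.0075]
orientation: [-0.228, 3.131, 0.003]
contact_force: [-0.8, -0.9, -2.4]
opening: 0.711
```

Run:
```python
from pour import *
rows(np.array([.5759,.2852,.0065]),down(.147),1,False); print(cur()[2]['contact_force'])
```

```text
pos [0.5814 0.2838 0.0075] total slide [0.0348 0.0147 0.0067] turn [ 0.0021  0.0037 -0.0022] rows>= 0.12
0 [0.035 0.015 0.007] [ 0.002  0.004 -0.002]
[-0.83889294 -0.87957194 -2.39811569]
```

Tray bottom about 1–2 mm up. Lower until touch.

play_rows([
  {"slide": [0, 0, 0.012], "turn": [0, 0, 0], "grip": 255},
  {"slide": [0, 0, 0.012], "turn": [0, 0, 0], "grip": 255},
  {"slide": [0, 0, 0.005], "turn": [0, 0, 0], "grip": 255},
])

```text
clock: 12.1
position: [0.5821, 0.2842, 0.0057]
orientation: [-0.228, 3.129, 0.004]
contact_force: [-0.4, -1.0, -0.6]
opening: 0.712
```

play_rows([
  {"slide": [0, 0, 0], "turn": [0, 0, 0], "grip": 80},
  {"slide": [0, 0, 0], "turn": [0, 0, 0], "grip": 0},
  {"slide": [0, 0, 0], "turn": [0, 0, 0], "grip": 0},
  {"slide": [0, 0, 0], "turn": [0, 0, 0], "grip": 0},
  {"slide": [0, 0, 0], "turn": [0, 0, 0], "grip": 0},
])

```text
clock: 12.6
position: [0.5836, 0.2851, 0.007]
orientation: [-0.227, 3.126, 0.007]
contact_force: [-0.3, 0.2, 0.1]
opening: 0.998
```

play_rows([
  {"slide": [0, 0, -0.05], "turn": [0, 0, 0], "grip": 0},
  {"slide": [0, 0, -0.12], "turn": [0, 0, 0], "grip": 0},
  {"slide": [0, 0, -0.25], "turn": [0, 0, 0], "grip": 0},
  {"slide": [0, 0, -0.3], "turn": [0, 0, 0], "grip": 0},
  {"slide": [0, 0, -0.3], "turn": [0, 0, 0], "grip": 0},
  {"slide": [0, 0, -0.25], "turn": [0, 0, 0], "grip": 0},
  {"slide": [0, 0, -0.15], "turn": [0, 0, 0], "grip": 0},
  {"slide": [0, 0, -0.05], "turn": [0, 0, 0], "grip": 0},
])

```text
clock: 13.4
position: [0.5811, 0.2833, 0.2375]
orientation: [-0.227, 3.128, 0.005]
contact_force: [-0.3, 0.4, -0.2]
opening: 1.003
```

Run:
```python
from pour import *
cv2.imwrite('pics/s9.png',arm.camera('side'))
rows(np.array([.575,.0,.25]),down(.0),8)
```

```text
pos [0.5814 0.2835 0.2379] total slide [ 0.3147 -1.8636 -0.0889] turn [0.0048 0.008  0.1846] rows>= 5.68
0 [ 0.039 -0.233 -0.011] [0.001 0.001 0.023]
1 [ 0.035 -0.234 -0.011] [0.001 0.001 0.023]
2 [ 0.031 -0.234 -0.011] [0.001 0.001 0.023]
3 [ 0.027 -0.235 -0.011] [0.001 0.001 0.023]
4 [ 0.022 -0.235 -0.011] [0.001 0.001 0.023]
5 [ 0.018 -0.236 -0.01 ] [0.001 0.001 0.023]
6 [ 0.014 -0.236 -0.01 ] [0.001 0.001 0.023]
7 [ 0.01  -0.236 -0.01 ] [0.001 0.001 0.023]
```

View pics/s9.png

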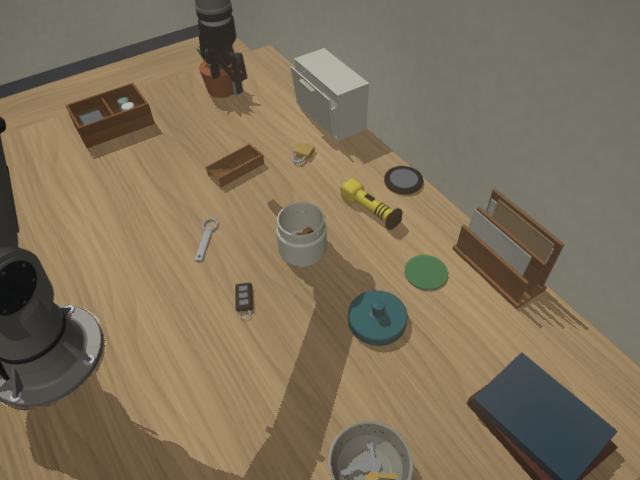

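Tray stands upright and empty at (235,165), other items look undisturbed. Now the tub from the wrist camera.

Run:
```python
from pour import *
rows(np.array([.595,-.049,.26]),down(.0),9)
```

```text
pos [0.5814 0.2835 0.2379] total slide [ 0.2295 -2.2059 -0.1562] turn [0.0048 0.008  0.1846] rows>= 6.67
0 [ 0.026 -0.245 -0.017] [0.001 0.001 0.021]
1 [ 0.022 -0.245 -0.017] [0.001 0.001 0.021]
2 [ 0.018 -0.246 -0.017] [0.001 0.001 0.021]
3 [ 0.014 -0.246 -0.017] [0.001 0.001 0.021]
4 [ 0.01  -0.246 -0.017] [0.001 0.001 0.021]
5 [ 0.006 -0.246 -0.017] [0.001 0.001 0.021]
6 [ 0.002 -0.246 -0.017] [0.001 0.001 0.021]
7 [-0.002 -0.246 -0.017] [0.001 0.001 0.021]
8 [-0.006 -0.246 -0.016] [0.001 0.001 0.021]
```

play_rows([
  {"slide": [0.03, -0.15, -0.02], "turn": [0, 0, 0.02], "grip": 0},
  {"slide": [0.03, -0.3, -0.03], "turn": [0, 0, 0.02], "grip": 0},
  {"slide": [0.02, -0.32, -0.03], "turn": [0, 0, 0.02], "grip": 0},
  {"slide": [0.02, -0.32, -0.03], "turn": [0, 0, 0.02], "grip": 0},
  {"slide": [0.01, -0.32, -0.03], "turn": [0, 0, 0.02], "grip": 0},
  {"slide": [0.01, -0.28, -0.03], "turn": [0, 0, 0.02], "grip": 0},
  {"slide": [0, -0.2, -0.02], "turn": [0, 0, 0.02], "grip": 0},
  {"slide": [0, -0.12, 0], "turn": [0, 0, 0.02], "grip": 0},
  {"slide": [0, -0.05, 0], "turn": [0, 0, 0], "grip": 0},
  {"slide": [0, 0, 0], "turn": [0, 0, 0], "grip": 0},
])

```text
clock: 14.45
position: [0.5796, -0.0451, 0.2499]
orientation: [0.014, -3.119, 0.004]
contact_force: [0.3, -0.0, -0.4]
opening: 1.0
```

Run:
```python
from pour import *
rows(np.array([.595,-.049,.26]),down(.0),1)
```

```text
pos [ 0.5796 -0.0451  0.2499] total slide [-0.1011 -0.0271 -0.0693] turn [-0.0032 -0.0281  0.0112] rows>= 0.38
0 [-0.101 -0.027 -0.069] [-0.003 -0.028  0.011]
```

play_rows([
  {"slide": [-0.1, -0.02, -0.06], "turn": [0, -0.028, 0.01], "grip": 0},
  {"slide": [0, 0, 0], "turn": [0, 0, 0], "grip": 0},
  {"slide": [0, 0, 0], "turn": [0, 0, 0], "grip": 0},
  {"slide": [0, 0, 0], "turn": [0, 0, 0], "grip": 0},
])

```text
clock: 14.85
position: [0.5967, -0.0408, 0.2581]
orientation: [-0.016, 3.141, 0.001]
contact_force: [-0.4, 0.1, 0.4]
opening: 1.0
```

Run:
```python
from pour import *
import json
p=arm.camera_params('wrist'); s=arm.get_state(); im=arm.camera('wrist'); cv2.imwrite('pics/w10.png',im)
print(np.array(s['position']).round(4),np.abs(s['dq']).max())
json.dump({k:np.array(v).tolist() for k,v in p.items()},open('w10.json','w'))
```

```text
[ 0.5967 -0.0408  0.2581] 0.012370825431132148
```

View pics/w10.png

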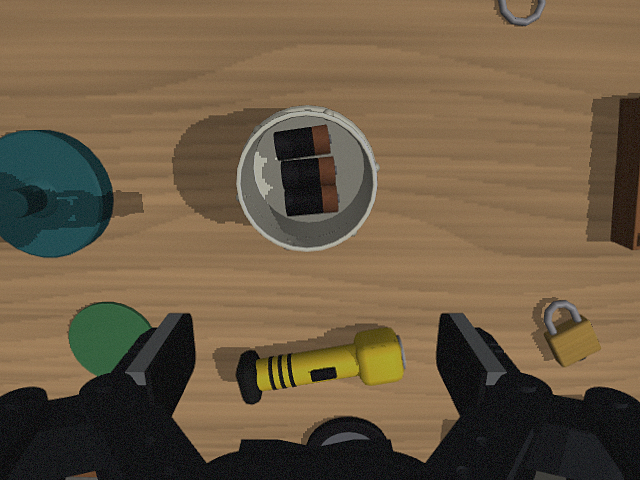

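Tub rim is a bright ring centred about (307,180), 140 px across, with the cells inside. Fitting the ring by brightness in both cameras.

```bash
cat > fit.py <<'E'
from h import *
import json
from scipy.optimize import minimize
def circ(x,y,z,r,n=180): a=np.linspace(0,2*np.pi,n,endpoint=False);return np.c_[x+r*np.cos(a),y+r*np.sin(a),0*a+z]
def samp(im,p,X):
    q=proj(p,X).astype(np.float32); return cv2.remap(im,q[:,0].copy(),q[:,1].copy(),cv2.INTER_LINEAR).ravel().astype(float)
def fit_ring(im,p,x0,z,rin,rout,rs,sign):
    g=cv2.GaussianBlur(im,(0,0),.7)
    def f(v): return -sign*(np.mean([samp(g,p,circ(v[0],v[1],z,r)) for r in rs])-np.mean(np.r_[samp(g,p,circ(v[0],v[1],z,rin)),samp(g,p,circ(v[0],v[1],z,rout))]))
    best=None
    G=[(f((x0[0]+a,x0[1]+b)),x0[0]+a,x0[1]+b) for a in np.arange(-.008,.0081,.001) for b in np.arange(-.008,.0081,.001)]
    m=min(G); r=minimize(f,m[1:],method='Nelder-Mead',options=dict(xatol=1e-5,fatol=1e-3,initial_simplex=[[m[1],m[2]],[m[1]+.001,m[2]],[m[1],m[2]+.001]])); return r.x,r.fun
E
python3 - <<'E'
from fit import *
from station import arm
pw=json.load(open('w10.json')); im=cv2.cvtColor(cv2.imread('pics/w10.png'),cv2.COLOR_BGR2GRAY)
a=fit_ring(im,pw,(.572,-.049),.1,.0465,.054,(.0485,.04975,.051),1); print('wrist tub',a)
pt=arm.camera_params('top'); it=cv2.cvtColor(cv2.imread('pics/top0.png'),cv2.COLOR_BGR2GRAY)
b=fit_ring(it,pt,(.572,-.049),.1,.0455,.0545,(.0485,.04975,.051),1); print('top tub',b)
big=cv2.resize(cv2.imread('pics/w10.png')[90:270,220:400],None,fx=3,fy=3,interpolation=cv2.INTER_CUBIC)
for r in(.048,.0515):
    q=((proj(pw,circ(*a[0],.1,r))-[220,90]+.5)*3-.5); cv2.polylines(big,[np.round(q*16).astype(int)],True,(0,0,255),1,shift=4)
cv2.imwrite('pics/w10o.png',big)
R=np.array(pw['R']);print('cam c',-R.T@np.array(pw['t']))
E
```

```text
wrist tub (array([ 0.56880663, -0.04785334]), np.float64(-56.47962962962963))
top tub (array([ 0.57281638, -0.04541728]), np.float64(-29.89722222222221))
cam c [ 0.52094943 -0.04248337  0.40029686]
```

View pics/w10o.png

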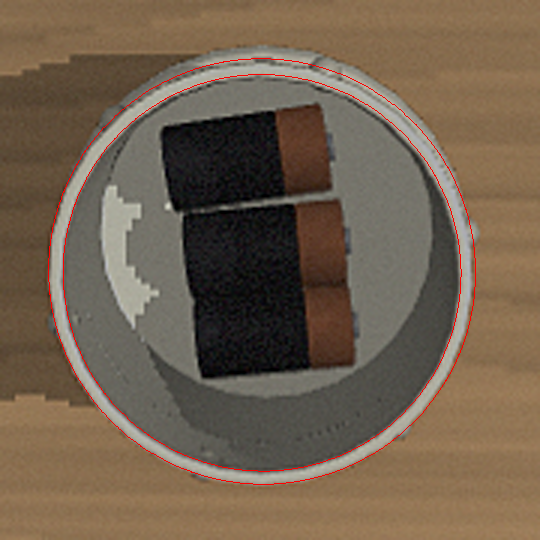

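Fit circles lie exactly on the rim; tub = (0.5688, −0.0479) by the wrist, which is the camera I'll use for the cap too. Going to the same relative view of the cap.

Run:
```python
from pour import *
rows(np.array([.624,-.29,.258]),down(.0),1)
```

```text
pos [ 0.5966 -0.0406  0.258 ] total slide [-0.165  -1.6646 -0.0017] turn [0.0012 0.0001 0.0134] rows>= 5.02
0 [-0.165 -1.665 -0.002] [0.001 0.    0.013]
```

play_rows([
  {"slide": [-0.015, -0.15, 0], "turn": [0, 0, 0.002], "grip": 0},
  {"slide": [-0.025, -0.25, -0.01], "turn": [0, 0, 0.002], "grip": 0},
  {"slide": [-0.03, -0.3, -0.01], "turn": [0, 0, 0.002], "grip": 0},
  {"slide": [-0.03, -0.3, -0.01], "turn": [0, 0, 0.002], "grip": 0},
  {"slide": [-0.025, -0.25, -0.01], "turn": [0, 0, 0.002], "grip": 0},
  {"slide": [-0.02, -0.16, 0], "turn": [0, 0, 0], "grip": 0},
  {"slide": [-0.01, -0.1, 0], "turn": [0, 0, 0], "grip": 0},
  {"slide": [0, -0.05, 0], "turn": [0, 0, 0], "grip": 0},
  {"slide": [0, 0, 0], "turn": [0, 0, 0], "grip": 0},
])

```text
clock: 15.8
position: [0.6254, -0.2723, 0.2615]
orientation: [0.031, -3.139, -0.01]
contact_force: [-0.5, 0.5, -0.4]
opening: 1.003
```

Run:
```python
from pour import *
rows(np.array([.624,-.29,.258]),down(.0),1)
```

```text
pos [ 0.6254 -0.2723  0.2615] total slide [ 0.0119 -0.1179  0.0224] turn [ 0.0078 -0.0027  0.0249] rows>= 0.36
0 [ 0.012 -0.118  0.022] [ 0.008 -0.003  0.025]
```

play_rows([
  {"slide": [0.012, -0.11, 0.022], "turn": [0.008, -0.003, 0.025], "grip": 0},
  {"slide": [0, 0, 0], "turn": [0, 0, 0], "grip": 0},
  {"slide": [0, 0, 0], "turn": [0, 0, 0], "grip": 0},
  {"slide": [0, 0, 0], "turn": [0, 0, 0], "grip": 0},
])

```text
clock: 16.2
position: [0.6249, -0.2847, 0.2576]
orientation: [-0.007, 3.141, 0.004]
contact_force: [-0.4, 0.0, 0.5]
opening: 0.997
```

```bash
cat > capfit.py <<'E'
from fit import *
def capfit(im,p,x0,z,r):
    hsv=cv2.cvtColor(im,cv2.COLOR_BGR2HSV)
    m=((hsv[...,0]>75)&(hsv[...,0]<110)&(hsv[...,1]>90)).astype(np.uint8)*255
    m=cv2.GaussianBlur(m,(0,0),1)
    def f(v): return -(np.mean(samp(m,p,circ(*v,z,r-.003)))-np.mean(samp(m,p,circ(*v,z,r+.003))))
    G=[(f((x0[0]+a,x0[1]+b)),x0[0]+a,x0[1]+b) for a in np.arange(-.01,.0101,.001) for b in np.arange(-.01,.0101,.001)]
    mm=min(G); r_=minimize(f,mm[1:],method='Nelder-Mead',options=dict(initial_simplex=[[mm[1],mm[2]],[mm[1]+.001,mm[2]],[mm[1],mm[2]+.001]])); return r_.x,r_.fun
def over(img,p,circles,box,s,name):
    x0,y0,x1,y1=box; big=cv2.resize(img[y0:y1,x0:x1],None,fx=s,fy=s,interpolation=cv2.INTER_CUBIC)
    for c,col in circles:
        q=((proj(p,circ(*c))-[x0,y0]+.5)*s-.5); cv2.polylines(big,[np.round(q*16).astype(int)],True,col,1,shift=4)
    cv2.imwrite(name,big)
E
python3 - <<'E'
from pour import *
from capfit import *
p=arm.camera_params('wrist'); s=arm.get_state(); im=arm.camera('wrist'); cv2.imwrite('pics/w11.png',im)
print(np.array(s['position']).round(4),np.abs(s['dq']).max())
json.dump({k:np.array(v).tolist() for k,v in p.items()},open('w11.json','w'))
a=capfit(im,p,(.597,-.2975),.025,.0605); print(a)
over(im,p,[((*a[0],.025,.0605),(0,0,255)),((*a[0],.057,.0125),(0,255,255))],(220,80,420,280),3,'pics/w11o.png')
E
```

```text
[ 0.6249 -0.2847  0.2576] 0.012835026039148299
(array([ 0.59458699, -0.2997397 ]), np.float64(-246.2722222222222))
```

View pics/w11o.png

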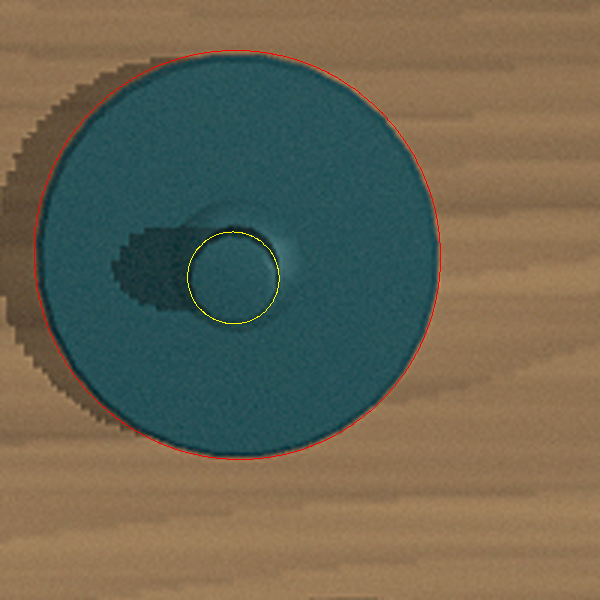

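Cap circle and knob overlay both coincide: cap = (0.5946, −0.2997). Descending on the knob.

Run:
```python
from pour import *
rows(np.array([.5946,-.2997,.09]),down(.0),1)
```

```text
pos [ 0.6252 -0.2843  0.2576] total slide [ 0.205  -0.1056  1.117 ] turn [0.0042 0.0008 0.0064] rows>= 3.42
0 [ 0.205 -0.106  1.117] [0.004 0.001 0.006]
```

play_rows([
  {"slide": [0.05, -0.03, 0.15], "turn": [0.004, 0, 0.006], "grip": 0},
  {"slide": [0.06, -0.03, 0.25], "turn": [0, 0, 0], "grip": 0},
  {"slide": [0.05, -0.02, 0.28], "turn": [0, 0, 0], "grip": 0},
  {"slide": [0.03, -0.02, 0.2], "turn": [0, 0, 0], "grip": 0},
  {"slide": [0.01, 0, 0.12], "turn": [0, 0, 0], "grip": 0},
  {"slide": [0, 0, 0.04], "turn": [0, 0, 0], "grip": 0},
  {"slide": [0, 0, 0], "turn": [0, 0, 0], "grip": 0},
  {"slide": [0, 0, 0], "turn": [0, 0, 0], "grip": 0},
])

```text
clock: 17.05
position: [0.6002, -0.2951, 0.1006]
orientation: [-0.013, 3.131, 0.0]
contact_force: [0.1, -0.1, 0.4]
opening: 1.003
```

Run:
```python
from pour import *
rows(np.array([.5946,-.2997,.075]),down(.0),1)
```

```text
pos [ 0.6002 -0.2951  0.1006] total slide [ 0.0394 -0.0304  0.1702] turn [0.0003 0.013  0.0106] rows>= 0.53
0 [ 0.039 -0.03   0.17 ] [0.    0.013 0.011]
```

play_rows([
  {"slide": [0.039, -0.03, 0.1], "turn": [0, 0.013, 0.01], "grip": 0},
  {"slide": [0, 0, 0.05], "turn": [0, 0, 0], "grip": 0},
  {"slide": [0, 0, 0.02], "turn": [0, 0, 0], "grip": 0},
  {"slide": [0, 0, 0], "turn": [0, 0, 0], "grip": 0},
  {"slide": [0, 0, 0], "turn": [0, 0, 0], "grip": 0},
])

```text
clock: 17.55
position: [0.5968, -0.3009, 0.0764]
orientation: [-0.001, 3.136, -0.003]
contact_force: [-1.1, 1.2, -0.5]
opening: 1.002
```

Run:
```python
from pour import *
rows(np.array([.5946,-.2997,.034]),down(.0),1)
```

```text
pos [ 0.5968 -0.3009  0.0764] total slide [0.0164 0.0088 0.2827] turn [-0.0028  0.0066  0.0006] rows>= 0.85
0 [0.016 0.009 0.283] [-0.003  0.007  0.001]
```

play_rows([
  {"slide": [0.016, 0.009, 0.08], "turn": [-0.003, 0.007, 0], "grip": 0},
  {"slide": [0, 0, 0.1], "turn": [0, 0, 0], "grip": 0},
  {"slide": [0, 0, 0.06], "turn": [0, 0, 0], "grip": 0},
  {"slide": [0, 0, 0.02], "turn": [0, 0, 0], "grip": 0},
  {"slide": [0, 0, 0], "turn": [0, 0, 0], "grip": 0},
  {"slide": [0, 0, 0], "turn": [0, 0, 0], "grip": 0},
])

```text
clock: 18.15
position: [0.594, -0.299, 0.0332]
orientation: [0.001, -3.14, -0.002]
contact_force: [1.0, -0.0, 0.6]
opening: 0.999
```

Run:
```python
from pour import *
rows(np.array([.5946,-.2997,.034]),down(.0),1)
```

```text
pos [ 0.594  -0.299   0.0332] total slide [-0.0038 -0.0045 -0.0052] turn [ 0.0013 -0.0023  0.001 ] rows>= 0.02
0 [-0.004 -0.005 -0.005] [ 0.001 -0.002  0.001]
```

play_rows([
  {"slide": [0, 0, 0], "turn": [0, 0, 0], "grip": 255},
  {"slide": [0, 0, 0], "turn": [0, 0, 0], "grip": 255},
  {"slide": [0, 0, 0], "turn": [0, 0, 0], "grip": 255},
  {"slide": [0, 0, 0], "turn": [0, 0, 0], "grip": 255},
  {"slide": [0, 0, 0], "turn": [0, 0, 0], "grip": 255},
  {"slide": [0, 0, 0], "turn": [0, 0, 0], "grip": 255},
  {"slide": [0, 0, 0], "turn": [0, 0, 0], "grip": 255},
  {"slide": [0, 0, 0], "turn": [0, 0, 0], "grip": 255},
], squeeze=100)

```text
clock: 18.95
position: [0.5952, -0.2998, 0.0351]
orientation: [-0.001, 3.14, -0.001]
contact_force: [0.1, -0.6, 0.5]
opening: 0.258
```

Run:
```python
from pour import *
p,r,s=cur(); print(p,r.as_matrix().round(4),s['contact_force'],s['opening'])
```

```text
[ 0.59518158 -0.29978092  0.03511436] [[-1.0e+00 -6.0e-04  1.4e-03]
 [-6.0e-04  1.0e+00 -3.0e-04]
 [-1.4e-03 -3.0e-04 -1.0e+00]] [ 0.0846088  -0.56981469  0.45363101] 0.25816883112046674
```

play_rows([
  {"slide": [0, 0, -0.05], "turn": [0, 0, 0], "grip": 255},
  {"slide": [0, 0, -0.12], "turn": [0, 0, 0], "grip": 255},
  {"slide": [0, 0, -0.2], "turn": [0, 0, 0], "grip": 255},
  {"slide": [0, 0, -0.25], "turn": [0, 0, 0], "grip": 255},
  {"slide": [0, 0, -0.2], "turn": [0, 0, 0], "grip": 255},
  {"slide": [0, 0, -0.12], "turn": [0, 0, 0], "grip": 255},
  {"slide": [0, 0, -0.05], "turn": [0, 0, 0], "grip": 255},
  {"slide": [0, 0, 0], "turn": [0, 0, 0], "grip": 255},
  {"slide": [0, 0, 0], "turn": [0, 0, 0], "grip": 255},
])

```text
clock: 19.85
position: [0.593, -0.2987, 0.1888]
orientation: [0.0, -3.138, -0.003]
contact_force: [0.9, 0.2, -0.6]
opening: 0.256
```

Run:
```python
from pour import *
from capfit import *
p,r,s=cur(); print(p,r.as_matrix().round(4),s['contact_force'],s['opening'])
pw=arm.camera_params('wrist'); im=arm.camera('wrist'); cv2.imwrite('pics/w12.png',im)
zo=p[2]-.0351; c=p[:2]+[-.0006,.0001]
over(im,pw,[((*c,zo+.025,.0605),(0,0,255))],(120,120,520,480),2,'pics/w12o.png')
rows(np.array([.5694,-.048,.2]),down(.0),1)
```

```text
[ 0.59298025 -0.29870072  0.18875274] [[-1.0e+00 -3.0e-04 -3.6e-03]
 [-3.0e-04  1.0e+00  1.9e-03]
 [ 3.6e-03  1.9e-03 -1.0e+00]] [ 0.90166497  0.24475589 -0.58016442] 0.2558788011367682
pos [ 0.5929 -0.2986  0.1885] total slide [ 0.1563  1.6709 -0.0727] turn [ 0.0027 -0.0052  0.0004] rows>= 5.04
0 [ 0.156  1.671 -0.073] [ 0.003 -0.005  0.   ]
```

View pics/w12o.png

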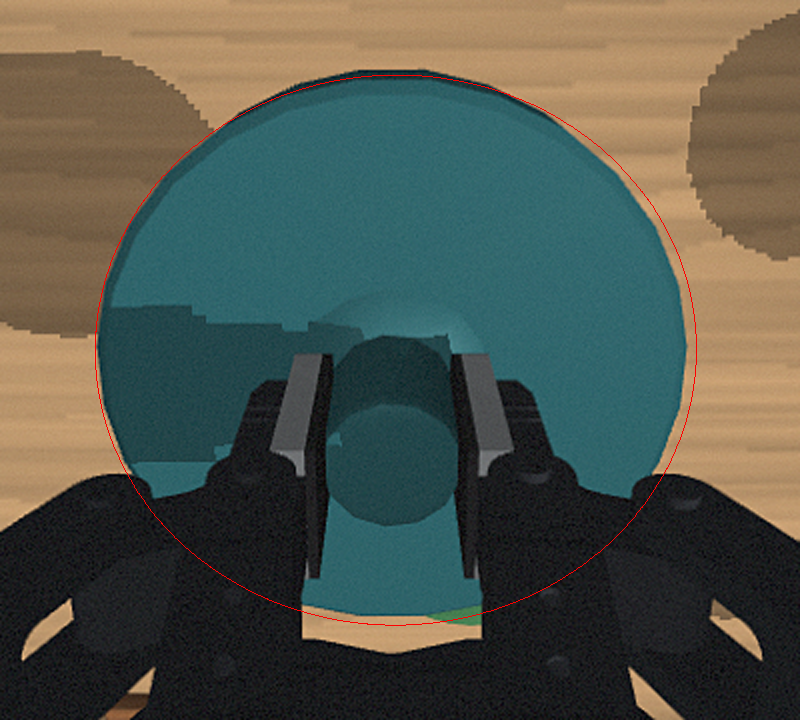

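The cap is held level and central (edges at 98 and 686 against 95 and 697 predicted, the gap being the chamfer). Moving over the tub.

play_rows([
  {"slide": [0.01, 0.1, -0.01], "turn": [0, 0, 0], "grip": 255},
  {"slide": [0.02, 0.2, -0.02], "turn": [0, 0, 0], "grip": 255},
  {"slide": [0.025, 0.27, -0.02], "turn": [0, 0, 0], "grip": 255},
  {"slide": [0.03, 0.3, -0.02], "turn": [0, 0, 0], "grip": 255},
  {"slide": [0.025, 0.28, -0.02], "turn": [0, 0, 0], "grip": 255},
  {"slide": [0.02, 0.22, -0.01], "turn": [0, 0, 0], "grip": 255},
  {"slide": [0.015, 0.14, 0], "turn": [0, 0, 0], "grip": 255},
  {"slide": [0.01, 0.07, 0], "turn": [0, 0, 0], "grip": 255},
  {"slide": [0, 0.02, 0], "turn": [0, 0, 0], "grip": 255},
  {"slide": [0, 0, 0], "turn": [0, 0, 0], "grip": 255},
])

```text
clock: 20.9
position: [0.5599, -0.0401, 0.1937]
orientation: [0.007, -3.116, -0.011]
contact_force: [0.1, 0.1, -0.1]
opening: 0.258
```

Run:
```python
from pour import *
rows(np.array([.5697,-.0476,.155]),down(.0),1)
```

```text
pos [ 0.5599 -0.0401  0.1937] total slide [-0.0716 -0.0522  0.2559] turn [ 0.009  -0.0329  0.0056] rows>= 0.81
0 [-0.072 -0.052  0.256] [ 0.009 -0.033  0.006]
```

play_rows([
  {"slide": [-0.072, -0.052, 0.06], "turn": [0.009, -0.033, 0.005], "grip": 255},
  {"slide": [0, 0, 0.08], "turn": [0, 0, 0], "grip": 255},
  {"slide": [0, 0, 0.05], "turn": [0, 0, 0], "grip": 255},
  {"slide": [0, 0, 0.02], "turn": [0, 0, 0], "grip": 255},
  {"slide": [0, 0, 0], "turn": [0, 0, 0], "grip": 255},
  {"slide": [0, 0, 0], "turn": [0, 0, 0], "grip": 255},
])

```text
clock: 21.5
position: [0.5693, -0.0543, 0.1589]
orientation: [-0.014, -3.138, 0.005]
contact_force: [0.9, -0.5, -0.9]
opening: 0.255
```

Run:
```python
from pour import *
rows(np.array([.5697,-.0476,.15]),down(.0),1)
```

```text
pos [ 0.5693 -0.0543  0.1589] total slide [-0.0022  0.0448  0.0595] turn [-0.0037 -0.0039 -0.0114] rows>= 0.22
0 [-0.002  0.045  0.06 ] [-0.004 -0.004 -0.011]
```

play_rows([
  {"slide": [-0.002, 0.045, 0.03], "turn": [-0.004, -0.004, -0.011], "grip": 255},
  {"slide": [0, 0, 0], "turn": [0, 0, 0], "grip": 255},
  {"slide": [0, 0, 0], "turn": [0, 0, 0], "grip": 255},
  {"slide": [0, 0, 0], "turn": [0, 0, 0], "grip": 255},
])

```text
clock: 21.9
position: [0.5703, -0.0463, 0.1549]
orientation: [-0.002, 3.14, 0.002]
contact_force: [0.6, 0.4, -0.8]
opening: 0.257
```

Run:
```python
from pour import *
from capfit import *
rows(np.array([.5697,-.0476,.145]),down(.0),1)
p,r,s=cur()
for n in('top','side'):
    pp=arm.camera_params(n); im=arm.camera(n); cv2.imwrite(f'pics/{n}13.png',im)
    print(n,capfit(im,pp,p[:2],p[2]-.0351+.025,.0605))
    if n=='side':
        cv2.imwrite('pics/s13.png',cv2.resize(im[150:300,220:400],None,fx=4,fy=4,interpolation=cv2.INTER_CUBIC))
```

```text
pos [ 0.5703 -0.0463  0.1549] total slide [ 0.0041 -0.0089  0.0663] turn [0.0014 0.0024 0.0018] rows>= 0.2
0 [ 0.004 -0.009  0.066] [0.001 0.002 0.002]
top (array([ 0.57228534, -0.04437859]), np.float64(-70.35555555555557))
side (array([ 0.56029386, -0.05627112]), np.float64(-0.0))
```

View pics/s13.png

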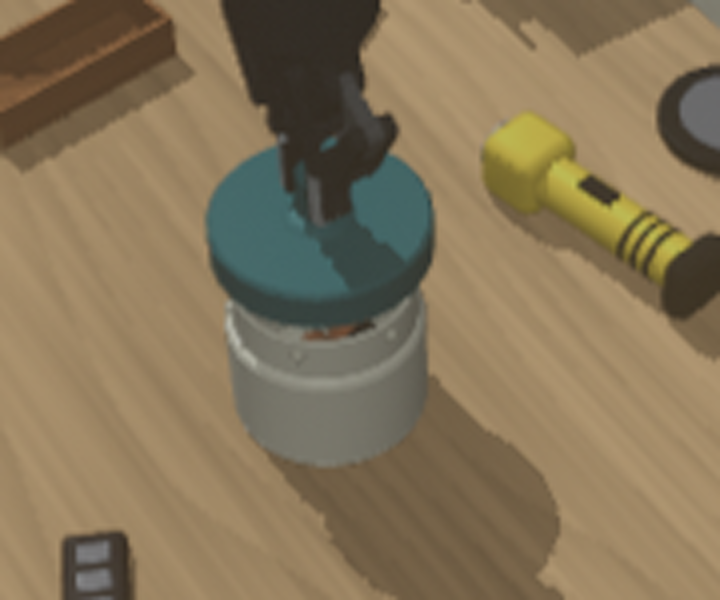

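Cap hovers centred above the tub in the side view; the top camera wants the tool at (0.5708,−0.0473), the wrist fit at (0.5694,−0.0476): they agree within 1.5 mm. Aim at (0.570,−0.0475) and lower.

play_rows([
  {"slide": [0.002, -0.008, 0.04], "turn": [0.001, 0.002, 0.002], "grip": 255},
  {"slide": [0, 0, 0.03], "turn": [0, 0, 0], "grip": 255},
  {"slide": [0, 0, 0.015], "turn": [0, 0, 0], "grip": 255},
  {"slide": [0, 0, 0], "turn": [0, 0, 0], "grip": 255},
  {"slide": [0, 0, 0], "turn": [0, 0, 0], "grip": 255},
])

```text
clock: 22.5
position: [0.5699, -0.0482, 0.1409]
orientation: [-0.002, -3.141, 0.0]
contact_force: [0.2, 0.9, -0.5]
opening: 0.259
```

Run:
```python
from pour import *
rows(np.array([.570,-.0475,.132]),down(.0),1); print(cur()[2]['contact_force'])
```

```text
pos [ 0.5699 -0.0482  0.1409] total slide [-0.0009  0.0047  0.0594] turn [-0.0002 -0.0002 -0.0015] rows>= 0.18
0 [-0.001  0.005  0.059] [-0.    -0.    -0.002]
[ 0.24511153  0.9233504  -0.51161559]
```

play_rows([
  {"slide": [0, 0.005, 0.04], "turn": [0, 0, 0], "grip": 255},
  {"slide": [0, 0, 0.02], "turn": [0, 0, 0], "grip": 255},
  {"slide": [0, 0, 0.01], "turn": [0, 0, 0], "grip": 255},
  {"slide": [0, 0, 0], "turn": [0, 0, 0], "grip": 255},
])

```text
clock: 22.9
position: [0.5699, -0.0473, 0.1295]
orientation: [-0.002, -3.141, 0.0]
contact_force: [-0.0, 0.9, -1.4]
opening: 0.258
```

Run:
```python
from pour import *
rows(np.array([.570,-.0475,.125]),down(.0),1); s=cur()[2];print(s['contact_force'],s['torque'])
```

```text
pos [ 0.5699 -0.0473  0.1295] total slide [-0.0008 -0.0015  0.0298] turn [-0.0001 -0.0001 -0.0014] rows>= 0.09
0 [-0.001 -0.001  0.03 ] [-0.    -0.    -0.001]
[-0.00280824  0.89827109 -1.36354903] [-0.03714652  0.02717597 -0.01856463]
```

Skirt is already 5 mm over the neck with no force. On to the beads.

play_rows([
  {"slide": [0, 0, 0.025], "turn": [0, 0, 0], "grip": 255},
  {"slide": [0, 0, 0.02], "turn": [0, 0, 0], "grip": 255},
  {"slide": [0, 0, 0.02], "turn": [0, 0, 0], "grip": 255},
])

```text
clock: 23.2
position: [0.5712, -0.0476, 0.1215]
orientation: [0.002, 3.139, 0.0]
contact_force: [-1.4, -0.0, 9.4]
opening: 0.253
```

Run:
```python
from pour import *
rows(np.array([.570,-.0475,.115]),down(.0),1); s=cur()[2];print(s['contact_force'],s['torque'])
```

```text
pos [ 0.5712 -0.0476  0.1215] total slide [0.0078 0.0009 0.0435] turn [ 0.      0.0031 -0.0017] rows>= 0.13
0 [0.008 0.001 0.043] [ 0.     0.003 -0.002]
[-1.44359751 -0.02885256  9.36344678] [ 0.10433475  0.75467302 -0.00616244]
```

play_rows([
  {"slide": [0, 0, 0.04], "turn": [0, 0, 0], "grip": 255},
  {"slide": [0, 0, 0.05], "turn": [0, 0, 0], "grip": 255},
])

```text
clock: 23.4
position: [0.5708, -0.0477, 0.1146]
orientation: [-0.003, -3.141, -0.004]
contact_force: [-26.7, 4.1, 76.7]
opening: 0.255
```

Run:
```python
from pour import *
rows(np.array([.570,-.0475,.115]),down(.0),1); s=cur()[2];print(s['contact_force'],s['torque'])
```

```text
pos [ 0.5708 -0.0477  0.1146] total slide [ 0.0055  0.0015 -0.0024] turn [ 0.0036 -0.0002 -0.0027] rows>= 0.02
0 [ 0.006  0.001 -0.002] [ 0.004 -0.    -0.003]
[-26.65768305   4.14455943  76.67592104] [0.57089939 5.41350662 0.03815219]
```

Clicked through to z = 0.1146 (home). The force is high; ease it.

play_rows([
  {"slide": [0, 0, 0.005], "turn": [0, 0, 0], "grip": 255},
])

```text
clock: 23.5
position: [0.5712, -0.0478, 0.1158]
orientation: [0.004, 3.14, 0.006]
contact_force: [-1.5, 0.5, -3.7]
opening: 0.262
```

Run:
```python
from pour import *
s=cur()[2];print(s['position'],s['contact_force'],s['torque'])
```

```text
[ 0.57123581 -0.04780633  0.11584413] [-1.52316925  0.47966079 -3.7232458 ] [ 0.04069201  0.16748945 -0.02658394]
```

play_rows([
  {"slide": [0, 0, 0.015], "turn": [0, 0, 0], "grip": 255},
  {"slide": [0, 0, 0.012], "turn": [0, 0, 0], "grip": 255},
  {"slide": [0, 0, 0.012], "turn": [0, 0, 0], "grip": 255},
])

```text
clock: 23.8
position: [0.5714, -0.0477, 0.115]
orientation: [0.003, 3.14, 0.008]
contact_force: [-7.0, 1.4, 16.2]
opening: 0.253
```

Run:
```python
from pour import *
s=cur()[2];print(s['position'],s['contact_force'],s['torque'])
arm.camera('top'); s=cur()[2];print(s['position'],s['contact_force'],s['torque'])
```

```text
[ 0.57143385 -0.04773811  0.11495792] [-7.03675074  1.38496112 16.18044728] [-0.06519944  1.3945474   0.01940969]
[ 0.57144632 -0.04775439  0.11499024] [-6.8771649   1.55498443 15.53129047] [-0.06812165  1.4466852   0.02001643]
```

Steady 16 N push during a hold. A bit more for margin, then hold and check.

play_rows([
  {"slide": [0, 0, 0.018], "turn": [0, 0, 0], "grip": 255},
  {"slide": [0, 0, 0.018], "turn": [0, 0, 0], "grip": 255},
  {"slide": [0, 0, 0.018], "turn": [0, 0, 0], "grip": 255},
  {"slide": [0, 0, 0.018], "turn": [0, 0, 0], "grip": 255},
  {"slide": [0, 0, 0.018], "turn": [0, 0, 0], "grip": 255},
  {"slide": [0, 0, 0.018], "turn": [0, 0, 0], "grip": 255},
])

```text
clock: 24.45
position: [0.5714, -0.0477, 0.115]
orientation: [0.002, 3.141, 0.016]
contact_force: [-8.7, 2.0, 21.1]
opening: 0.256
```

Run:
```python
from pour import *
for n in('side','top','top','side','top','side','top','side','top'):
    im=arm.camera(n); s=arm.get_state(); print(s['clock'],np.round(s['position'],4),np.round(s['contact_force'],1),np.round(s['orientation'],4))
    cv2.imwrite(f'pics/{n}14.png',im)
im=cv2.imread('pics/side14.png'); cv2.imwrite('pics/s14.png',cv2.resize(im[150:300,220:400],None,fx=4,fy=4,interpolation=cv2.INTER_CUBIC))
```

```text
24.5 [ 0.5714 -0.0477  0.1149] [-9.5  1.9 22.1] [1.6000e-03 3.1415e+00 1.5900e-02]
24.55 [ 0.5714 -0.0477  0.115 ] [-7.6  1.6 20.7] [1.6000e-03 3.1414e+00 1.5800e-02]
24.6 [ 0.5714 -0.0477  0.1149] [-8.6  2.1 22.1] [1.8000e-03 3.1414e+00 1.5800e-02]
24.65 [ 0.5714 -0.0477  0.1149] [-9.4  2.1 22.5] [1.6000e-03 3.1414e+00 1.5800e-02]
24.7 [ 0.5714 -0.0477  0.115 ] [-8.6  1.6 21.6] [1.7000e-03 3.1414e+00 1.5700e-02]
24.75 [ 0.5714 -0.0477  0.1149] [-9.3  1.4 21.2] [1.6000e-03 3.1415e+00 1.5800e-02]
24.8 [ 0.5714 -0.0477  0.1149] [-9.2  1.2 21.5] [1.7000e-03 3.1414e+00 1.5800e-02]
24.85 [ 0.5714 -0.0477  0.115 ] [-9.7  1.5 22. ] [1.6000e-03 3.1414e+00 1.5700e-02]
24.9 [ 0.5714 -0.0477  0.1149] [-9.1  3.1 21.7] [1.6000e-03 3.1414e+00 1.5800e-02]
```

View pics/s14.png

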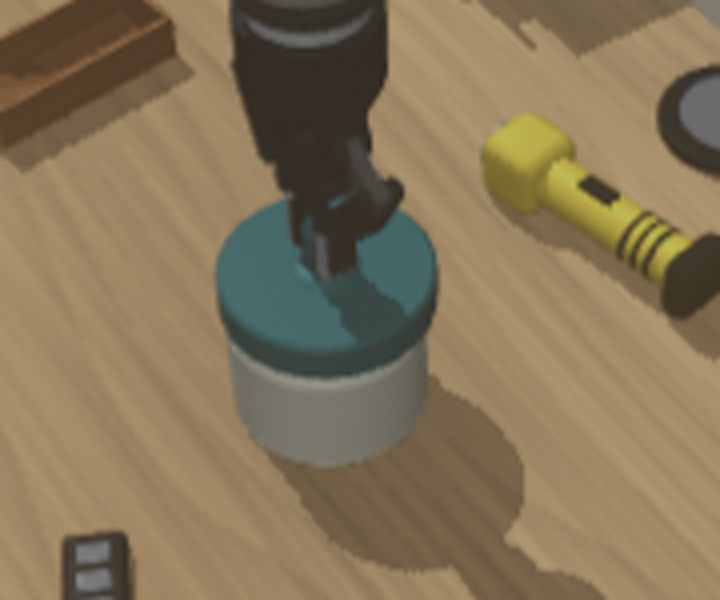

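View pics/top14.png

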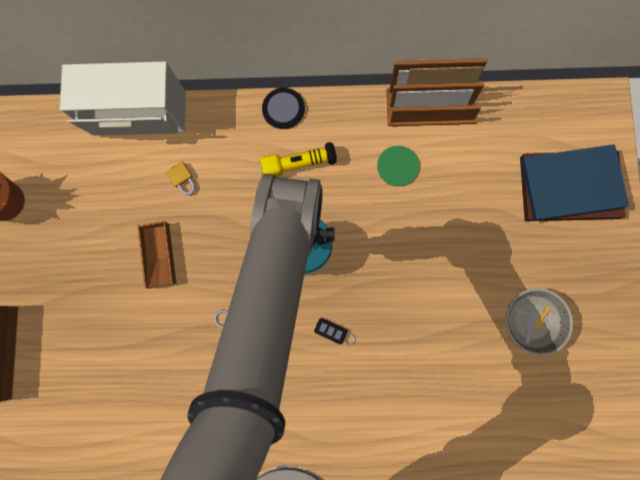

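The cap is down on the tub's shoulder, level, and the push is steady at 21–22 N with z = 0.115 (home is 0.115); tray upright, everything else where it was. Handing in.

Run:
```python
from station import arm
print(arm.close_job()); s=arm.get_state(); print(s['clock'],s['position'],s['contact_force'])
```

```text
the job is handed in; nothing more can be done
None
the job is handed in; nothing more can be done
```

I tipped all three cells from the tray into the tub and set the empty tray back upright on the ledge, let go. I then snapped the teal cap onto the tub's neck and handed the job in at about 25 s with the gripper still pressing it down.

**Last checks before handing in:**
- **Cap height:** the tool stood at z = 0.115 m, which is the fully home height.
- **Press:** the downward push held at 21–22 N for 0.45 s of readings. It peaked at 77 N just after the click, under the 120 N wrist limit.
- **Level:** the tool was about 0.01 rad off vertical.
- **Cells:** all three lay flat in the tub before the cap went on.
- **Other objects:** the bowl, fob, torch, padlock and coaster looked unmoved in the last top view. The arm hid most of the opener there; it looked unmoved in the last full side view, before the cap was moved.

**Disagreements:** the wrist and top cameras differed by about 1.4 mm on the tub's centre in x. I aimed between them, and the cap went over the neck without catching. The tray stands about 5 mm from where it was at the start. No check failed, and handing in reports no verdict.

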